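# Build up the cutter head on the drive spindle

### The job

Make the vegetable cutter ready: put the steel grating disc on the drive's spindle down to the collar, then the white spacer ring on top of it, then the black cap with the red grip, turning the cap under light pressure until its groove finds the cross-pin and it drops fully home on the spacer. Lower the parts gently rather than dropping them and never press or knock hard on the drive; leave the parts in place and let go, and leave the other things on the table where they are.

Things in the scene. Friction and masses are not known exactly. Their poses are not given: they have to be found in the camera images.
- drive: (All sizes in mm.) Stainless drive unit of a vegetable cutter, fixed: box 200 (its x) by 190 (its y), top 66 above the table, green and red buttons on its -x face. Mid-top: a dark round collar, diameter 60, upper face at 78. A round spindle stands upright on the collar; it is braked and does not turn. Origin: middle of the underside, z up.
- seat (a point): Centre of the collar's upper face, on the spindle's axis, 78 above the table (drive's axes). The disc's underside seats here. Above it the spindle has a shoulder of diameter 28 up to 40 (chamfered by 2 over the last 3), then a round tip of diameter 14 up to 65 (tapered over the last 5).
- pin (a point): Spindle's axis at the height of the upper face of the brass cross-pin, 53 above the seat (drive's axes, NOT the pin's). The straight pin through the tip is 26 long, 6 wide. Its direction is not reported: seen from above it lies anywhere within 0.7 rad either way of the drive's x axis. It does not stick out beyond the shoulder: bores of 30.5 pass over it.
- disc: Steel grating disc: plate of diameter 110, 4 thick, with a grey round hub on top, diameter 46, hub top 26 above the underside; through bore 30.5. Grip across the hub. 0.2 to 0.3 kg. Origin: centre of the underside, z up. Starts on the green board, hub up.
- spacer: White plastic spacer ring, outside 46, bore 30.5, 20 high, 0.06 kg. Origin: centre of the underside, z up; both ends alike. Starts flat on the green board. Seated on the disc's hub its underside is 26 above the seat.
- cap: Clamp cap, about 0.15 kg: black round body 49 wide, 24 high; on it a red grip bar 56 long (cap's x), 16 wide (cap's y), from 24 to 50 above the underside. Origin: centre of the underside, z up. Starts upright on the green board. In the underside: a blind square bore 17 wide, 24 deep for the spindle's tip, and a groove (see cap_groove).
- cap_groove (a point): Centre of the cap's underside (cap's axes). A groove 8 wide, 10 deep for the cross-pin runs right across it along the cap's x, like the grip bar; both ways round are equal. Misaligned, the cap stops on the pin, this point 53 above the seat; within about 0.08 rad of the pin it drops 7 more onto the spacer: 46 above the seat, cap fully home.
- board: Green plastic chopping board 340 x 340, 12 thick, fixed on the table; the disc, spacer, cap and spare ring start on it, in places that change. Origin: middle of its underside.
- spare_ring: orange plastic ring, 62 outside, 44 bore, 12 high: a spare, not used here; lies on the green board. Bystander; origin: middle of its underside.
- sauce: red sauce bottle, diameter 56, 140 high. Bystander; origin: middle of its underside.
- bun: bread bun, diameter 88, 45 high. Bystander; origin: middle of its underside.
- spatula: spatula with black handle, 200 long along its x, lying on the table. Bystander; origin: under its middle.
- bowl: small steel bowl, rim diameter 130, 55 high. Bystander; origin: middle of its underside.
Not all that is in view belongs to the job. There is more than one size of the cap; the one meant has the size given above. Of the things that look like the spacer, the smaller one is meant.

How it is judged:
On the way, in this order (a step that is already met when the one before it is completed fails the run):
1. the grating disc sits on the collar, before the spacer and cap (horizontal distance between disc and seat below 0.003 m and z of disc in the frame of seat between -0.003 and 0.002 m and angle between disc's own z axis and vertical below 0.08 rad), for 0.2 s.
2. the spacer sits on the disc's hub, before the cap (all of step 1 and horizontal distance between spacer and seat below 0.003 m and z of spacer in the frame of seat between 0.023 and 0.0285 m and angle between spacer's own z axis and vertical below 0.08 rad), for 0.2 s.
3. the cap has dropped over the cross-pin onto the spacer (all of step 2 and horizontal distance between cap and seat below 0.003 m and z of cap in the frame of seat between 0.043 and 0.0485 m and angle between cap's own z axis and vertical below 0.08 rad), for 0.2 s.
At the end, for the whole second after the job is handed in: Disc on the collar, spacer on the disc's hub, cap over the cross-pin and down on the spacer: each centred within 3 mm of the spindle's axis, level within 0.08 rad, its underside within 2 to 3 mm of its seated height (0, 26 and 46 mm above the seat), at rest and released (all of step 3 and linear speed of each of disc, spacer, cap below 0.02 m/s); the robot touches nothing.
It fails at once if the disc, spacer or cap is pressed or knocked against the drive with more than 30 N (contact force between any of disc, spacer, cap and drive above 30 N).
It fails at once if the fingers or arm push the drive with more than 30 N (contact force between any of the fingers, the arm and drive above 30 N).
It fails at once if a bystander is moved more than 30 mm (distance of any of spare_ring, sauce, bun, spatula, bowl from where it was at the start of the episode above 0.03 m).
It also fails if it takes over 72 s, if anything falls off the work surface, if the arm or the gripper's body presses on something with over 40 N, if the wrist force passes 120 N, or if a joint passes its speed limit or range.

### The arm

A 7-joint arm with a two-finger parallel gripper is mounted at the origin on the work surface. World frame = base frame: x ahead of the robot, y to its left, z up, the work surface at z = 0. Lengths are in m, angles in rad, forces in N, time in s.
With the tool pointing down it reaches from about 0.425 to 0.875 m from the base axis. Payload 8.4 kg.
Tool frame: the origin (TCP) lies between the finger pads; the fingertips stand 8 mm ahead of it and the grasp point (between the pads) lies 11 mm behind it; z points along the fingers, y is the direction in which the jaws open and shut (so a half turn about z gives the same grasp; the last joint's range is limited). The gripper opens to 87 mm and grips with 3 to 60 N. Pads are 19 mm wide; open, the fingers measure 117 mm over their backs; the gripper's body (75 mm by 190 mm) begins 51 mm behind the grasp point.
Start: joints at [-1.242, 0.333, 0.04, 1.465, -0.013, 1.343, -0.059], TCP at [0.27, 0.591, 0.231] pointing down, gripper open.
Joint ranges: [-2.58, 2.58], [-0.38, 2.09], [-1.3, 1.39], [0.25, 2.4], [-1.5, 4.64], [0.08, 2.09], [-2.65, 2.65]. Speed limits (rad/s): [2.22, 2.22, 2.79, 2.79, 3.14, 3.14, 3.14].

### API

Orientations are given as a rotation vector (axis times angle).
In Python, from plant import status, viewer, ctrl gives the robot as it stands. The module is installed in compiled form; this text tells all that it offers.
- The arm moves only by the tool arm_command, never from a script. Its argument "targets" is a list of rows, each a list of 5 numbers: the finger opening in mm, from 0 to 87, then the shift along the tool's x, y, z in mm, then the turn about the tool's z in degrees. A call has exactly 10 rows; each row is the pose to reach, as a shift and turn from the pose commanded when the call began, along the tool's axes at that moment; what a row does not reach only later rows make up. A row lasts 1/10 s, in which the tool goes at most 50 mm and 8.59 degrees, less where a joint would pass 70% of its speed; a pose out of reach is approached as far as the arm can. A call with a gripper value outside its range is refused whole. The fingers move at their own pace and stop on an object; the grip force is fixed at half the most. Time passes only in rows, so rows that repeat a pose let the fingers close, or fill a call up. It gives the time, the measured TCP pose, the force and the opening at its end, in the units of the state.
- status.sense(): the state, without advancing time (a new reading comes with each control period).
- viewer.get_image(name): name is "scene" or "top" or "wrist"; returns a dict with "image" (480x640x3 uint8, red, green, blue), "depth" (480x640 float32, m along the optical axis (not along the pixel's ray), 0 where there is no reading), "fov_y" (degrees; the focal length in pixels is half the picture's height over the tangent of half this angle, whatever the lens; pixels are square), "cx", "cy" (the principal point, pixels), "rvec" (rotation vector, rad) and "tvec" (3), from world to camera coordinates, as OpenCV has them; the wrist camera has in their place "T_tool_cam" (4x4, takes a point from camera to tool coordinates, whose origin is the TCP and whose axes are the flange's). Camera axes: x right, y down, z forward; pixel columns grow to the right and rows downward; lengths in m; the calibration is good to about 2 mm. A picture is of the moment at which its call begins: read the wrist's pose just before it.
- ctrl.close_job(): hands the job in, once; it reports no verdict.
The state is a dict: "clock": time; "joint_pos": joint angles; "dq": joint speeds; "tau": joint torques, N m; "ee_pos": TCP position; "orientation": TCP orientation; "ft_force": force on the tool from outside, world axes, zero at the start; "torque": the same for the moment, N m; "gripper_width": opening from 0.0 (shut) to 1.0 (fully open).
Only numpy, scipy, OpenCV 4.12 (cv2) and the standard library are available. Lean on these libraries where they do the work, as an engineer would, in place of code of your own. Each camera call takes 0.05 s, during which the arm holds its last target.

## Working session

There is one attempt and no reset: what is moved stays moved. The work goes in short steps, Python scripts to look and compute and a tool call to move; the robot and the scene stay as the last step left them, time stands still between calls to the robot, and variables do not carry over. Pictures are saved under pics/ and viewed, and the job is handed in when it is done.

Besides the shell and the picture viewer there is one more tool, called after "Request:" as name([rows], argument=value, ...), one row to a line, values as JSON. arm_command: Moves the arm, as the interface text tells. Its arguments: {"type":"object","properties":{"targets":{"type":"array","items":{"type":"array","items":{"type":"number"}}}},"required":["targets"]}

```bash
mkdir -p pics; ls; cat > h.py <<'E'
import numpy as np, cv2, json
from plant import status, viewer, ctrl
from scipy.spatial.transform import Rotation as R
def grab(name):
    s=status.sense(); d=viewer.get_image(name)
    im=np.array(d['image']); f=240/np.tan(np.radians(d['fov_y'])/2)
    K=np.array([[f,0,d['cx']],[0,f,d['cy']],[0,0,1]])
    if 'rvec' in d:
        Rc=R.from_rotvec(d['rvec']).as_matrix(); t=np.array(d['tvec'])
        Rwc=Rc.T; o=-Rc.T@t
    else:
        T=np.array(d['T_tool_cam']); Rt=R.from_rotvec(s['orientation']).as_matrix()
        Rwc=Rt@T[:3,:3]; o=Rt@T[:3,3]+np.array(s['ee_pos'])
    return dict(im=im,depth=np.array(d['depth']),K=K,R=Rwc,o=o,s=s)
def onplane(g,uv,z):
    uv=np.atleast_2d(np.array(uv,float)); K=g['K']
    r=np.c_[(uv[:,0]-K[0,2])/K[0,0],(uv[:,1]-K[1,2])/K[1,1],np.ones(len(uv))]@g['R'].T
    return g['o']+r*((z-g['o'][2])/r[:,2])[:,None]
def cloud(g):
    v,u=np.mgrid[0:480,0:640]; K=g['K'];D=g['depth']
    p=np.stack([(u-K[0,2])/K[0,0]*D,(v-K[1,2])/K[1,1]*D,D],-1)@g['R'].T+g['o']
    p[D==0]=np.nan; return p
def proj(g,p):
    q=(np.atleast_2d(p)-g['o'])@g['R']; q=q@g['K'].T; return q[:,:2]/q[:,2:]
def save(n,im): cv2.imwrite('pics/'+n,cv2.cvtColor(im,cv2.COLOR_RGB2BGR))
E
python3 - <<'E'
from h import *
for n in ['scene','top','wrist']:
    g=grab(n); save(n+'0.png',g['im']); print(n,g['o'],g['R'][:,2],g['K'][0],(g['depth']>0).mean())
    np.savez(n+'0.npz',**{k:g[k] for k in ['im','depth','K','R','o']})
print(g['s'])
E
```

```text
pics
scene [1.19021128 0.26975755 0.82527511] [-0.62532337 -0.32320914 -0.71028623] [479.02017106   0.         316.32280996] 0.9960611979166667
top [ 0.34494729 -0.03859711  1.29586614] [ 0.17186466 -0.0065816  -0.98509858] [585.89978848   0.         321.22842018] 0.9959407552083334
wrist [0.20838758 0.62058599 0.38329697] [ 0.2294576  -0.10517117 -0.96761988] [411.50763133   0.         321.81002613] 0.9960319010416666
{'clock': 0.1, 'joint_pos': array([-1.24222076,  0.33385049,  0.03985348,  1.46618188, -0.01338385,
        1.3433052 , -0.05852357]), 'dq': array([-3.72750807e-04, -2.99846196e-03,  8.55805056e-04, -3.06481697e-03,
        2.27411647e-04, -9.45283905e-05,  1.81840120e-03]), 'tau': array([ 6.08756454e-03, -6.57813907e+01,  1.34129629e+00, -4.04710007e+01,
       -5.97087038e-02,  4.09980153e-02,  8.87608826e-05]), 'ee_pos': array([0.26949567, 0.59104288, 0.22974179]), 'orientation': array([-6.66818157e-01, -3.06979630e+00,  2.30064808e-03]), 'ft_force': array([-0.6493972 , -0.90992122, -0.55954869]), 'torque': array([-0.01388958,  0.00122226,  0.0261355 ]), 'gripper_width': 0.9983849897646508}
```

View pics/scene0.png

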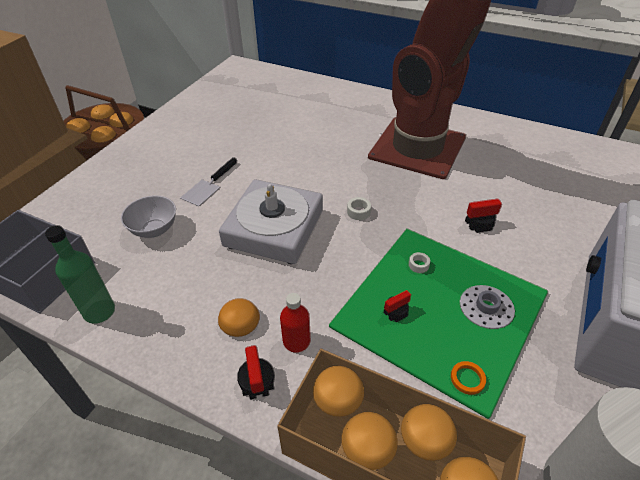

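View pics/top0.png

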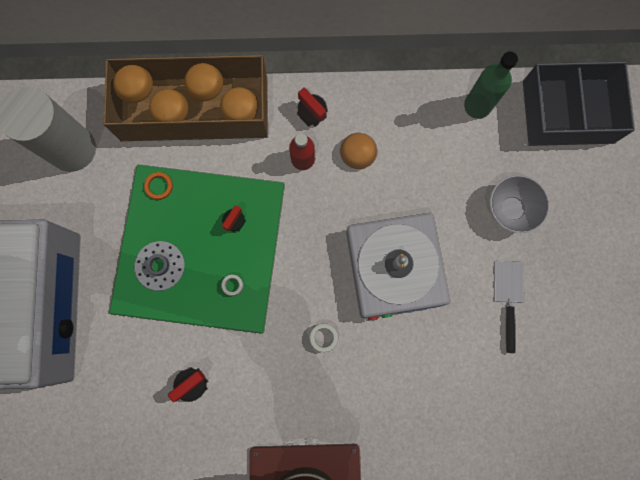

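View pics/wrist0.png

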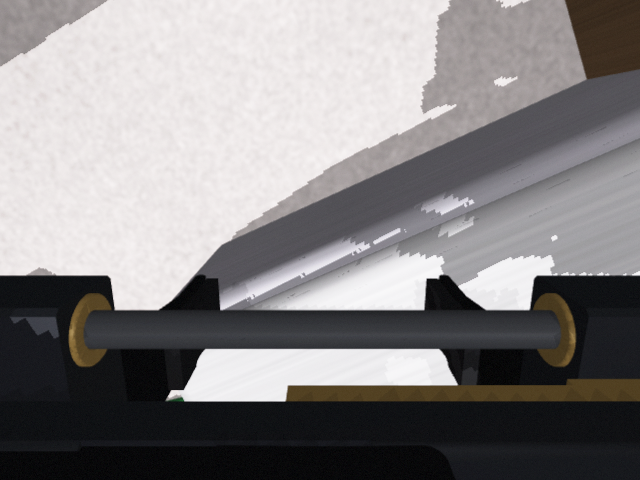

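```bash
python3 - <<'E'
from h import *
for n,pts in [('scene',[(418,130),(270,185),(487,305),(397,305),(419,262),(468,377),(600,250),(610,440),(440,50)]),('top',[(305,460),(399,257),(158,266),(233,217),(232,285),(158,186),(30,300),(40,120),(320,338),(190,385),(312,107),(302,150)])]:
    z=np.load(n+'0.npz'); g={k:z[k] for k in z}; c=cloud(g)
    for u,v in pts: print(n,(u,v),c[v,u].round(3))
E
```

```text
scene (418, 130) [0.075 0.01  0.102]
scene (270, 185) [ 0.491 -0.206  0.143]
scene (487, 305) [0.526 0.308 0.039]
scene (397, 305) [0.611 0.148 0.049]
scene (419, 262) [0.447 0.146 0.01 ]
scene (468, 377) [0.679 0.315 0.009]
scene (600, 250) [0.332 0.483 0.095]
scene (610, 440) [0.819 0.481 0.22 ]
scene (440, 50) [0.077 0.032 0.328]
top (305, 460) [0.087 0.    0.01 ]
top (399, 257) [ 0.494 -0.202  0.12 ]
top (158, 266) [0.502 0.313 0.015]
top (233, 217) [0.598 0.142 0.059]
top (232, 285) [0.456 0.151 0.013]
top (158, 186) [0.683 0.317 0.014]
top (30, 300) [0.422 0.501 0.196]
top (40, 120) [0.765 0.489 0.221]
top (320, 338) [ 0.336 -0.038 -0.002]
top (190, 385) [0.25  0.229 0.068]
top (312, 107) [ 0.837 -0.034  0.074]
top (302, 150) [ 0.729 -0.011  0.104]
```

```bash
python3 - <<'E'
from h import *
z=np.load('top0.npz'); g={k:z[k] for k in z}
a=cv2.resize(g['im'][200:330,330:470],None,fx=4,fy=4,interpolation=cv2.INTER_CUBIC)
save('dr.png',a)
a=cv2.resize(g['im'][160:340,100:300],None,fx=4,fy=3.3,interpolation=cv2.INTER_CUBIC);a=cv2.resize(g['im'][160:340,100:300],None,fx=3.3,fy=3.3,interpolation=cv2.INTER_CUBIC)
save('bd.png',a)
z=np.load('scene0.npz'); g={k:z[k] for k in z}
a=[cv2.resize(g['im'][y-45:y+45,x-45:x+45],(260,260),interpolation=cv2.INTER_CUBIC) for x,y in [(270,195),(397,305),(484,215),(255,370),(419,262),(358,208)]]
save('cr.png',np.vstack([np.hstack(a[:3]),np.hstack(a[3:])]))
print(R.from_rotvec(status.sense()['orientation']).as_matrix().round(3))
print(viewer.get_image('wrist')['T_tool_cam'].round(3))
E
```

```text
[[-0.91   0.415 -0.   ]
 [ 0.415  0.91  -0.001]
 [-0.    -0.001 -1.   ]]
[[-0.001 -0.968 -0.252  0.068]
 [ 1.    -0.001  0.001  0.001]
 [-0.001 -0.252  0.968 -0.154]
 [ 0.     0.     0.     1.   ]]
```

View pics/dr.png

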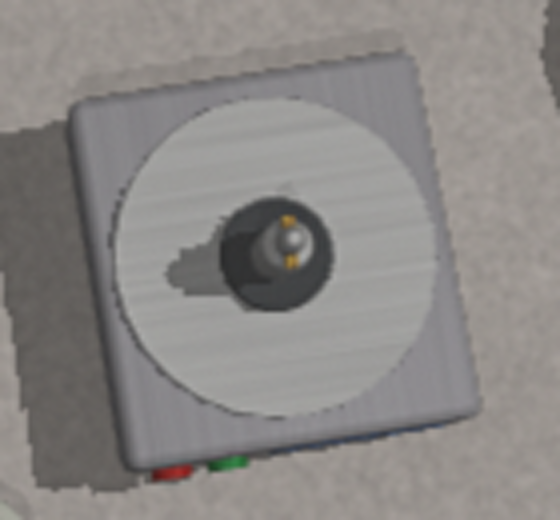

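View pics/bd.png

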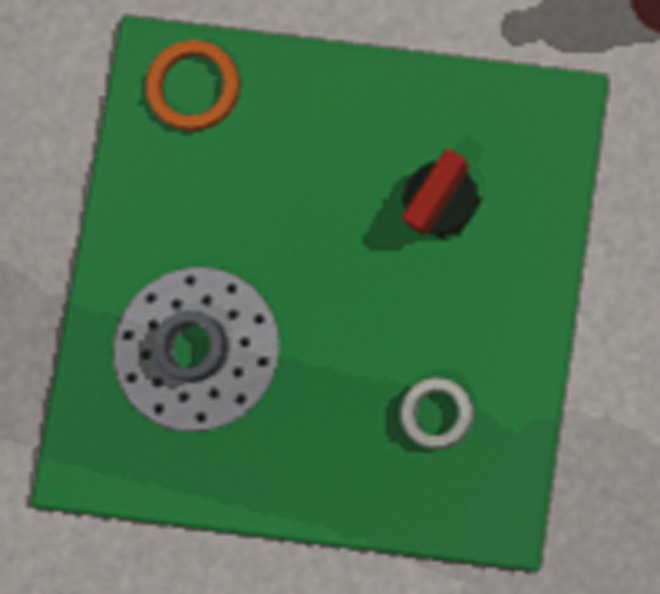

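View pics/cr.png

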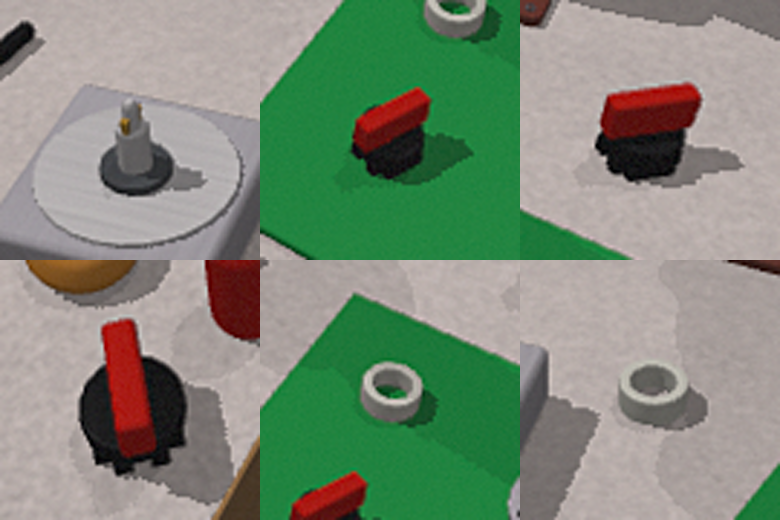

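```bash
cat >> h.py <<'E'
def blob(m,near,k=0):
    m=m.astype(np.uint8)
    if k: m=cv2.morphologyEx(m,cv2.MORPH_CLOSE,np.ones((k,k),np.uint8))
    cs,_=cv2.findContours(m,cv2.RETR_EXTERNAL,cv2.CHAIN_APPROX_NONE)
    cs=[c for c in cs if cv2.contourArea(c)>30]
    return min(cs,key=lambda c:-cv2.pointPolygonTest(c,tuple(map(float,near)),True))[:,0,:]
def circ(g,c,z):
    p=onplane(g,c,z)[:,:2]; (x,y),r=cv2.minEnclosingCircle(p.astype(np.float32)*1000)
    A=np.c_[2*p,np.ones(len(p))]; s=np.linalg.lstsq(A,(p**2).sum(1),rcond=None)[0]
    return s[:2],np.sqrt(s[2]+s[:2]@s[:2])
E
python3 - <<'E'
from h import *
z=np.load('top0.npz'); g={k:z[k] for k in z}
im=g['im'].astype(int); r,gr,b=im[...,0],im[...,1],im[...,2]
hsv=cv2.cvtColor(g['im'],cv2.COLOR_RGB2HSV)
green=(hsv[...,0]>50)&(hsv[...,0]<80)&(hsv[...,1]>90)
grey=hsv[...,1]<70
mk=np.zeros((480,640),bool); mk[230:300,120:200]=1
c=blob(grey&mk&(hsv[...,2]>60),(158,266),5); print('disc plate',circ(g,cv2.convexHull(c)[:,0],0.016))
mk[:]=0; mk[270:302,215:250]=1
c=blob((hsv[...,1]<60)&(hsv[...,2]>110)&mk,(232,285),9); print('spacer',circ(g,c,0.032),circ(g,c,.022))
red=(r>100)&(gr<60)&(b<60); mk[:]=0; mk[200:240,215:255]=1
c=blob(red&mk,(233,217)); p=onplane(g,c,.060)[:,:2]; print('cap red',cv2.minAreaRect((p*1000).astype(np.float32)))
# drive collar
mk[:]=0; mk[235:290,370:430]=1
c=blob((hsv[...,2]<90)&mk,(398,265),5); print('collar',circ(g,cv2.convexHull(c)[:,0],.078))
# drive top
mk[:]=0; 
cl=cloud(g); m=(cl[...,2]>.055)&(cl[...,2]<.075)&(np.abs(cl[...,0]-.49)<.14)&(np.abs(cl[...,1]+.2)<.14)
print('drive', cv2.minAreaRect((cl[m][:,:2]*1000).astype(np.float32)), np.median(cl[m][:,2]))
brass=(r>130)&(b<80)&(gr>80)&(r>gr+20); v,u=np.nonzero(brass[240:275,380:420]); v+=240;u+=380
print(list(zip(u,v)))
print(onplane(g,[(403,254.5),(402.5,265.5)],.129))
E
```

```text
disc plate (array([0.50324321, 0.31103077]), np.float64(0.05482014793215236))
spacer (array([0.45550528, 0.14863501]), np.float64(0.021605868054737586)) (array([0.45638004, 0.15011643]), np.float64(0.021776818658901957))
cap red ((598.4389038085938, 145.8865966796875), (14.684440612792969, 53.58019256591797), 57.7121467590332)
collar (array([ 0.48578803, -0.20558071]), np.float64(0.029397866734596902))
drive ((486.78173828125, -207.70608520507812), (200.80557250976562, 190.9608612060547), 7.164424419403076) 0.0679807585531873
[(np.int64(401), np.int64(254)), (np.int64(402), np.int64(254)), (np.int64(401), np.int64(255)), (np.int64(402), np.int64(255)), (np.int64(402), np.int64(264)), (np.int64(403), np.int64(264)), (np.int64(402), np.int64(265)), (np.int64(403), np.int64(265)), (np.int64(402), np.int64(266))]
[[ 0.49751225 -0.20928899  0.129     ]
 [ 0.47535819 -0.20714104  0.129     ]]
```

Request:
arm_command([
  [87,0,0,-45,0],
  [87,-30,-14,-70,0],
  [87,-75,-36,-70,0],
  [87,-120,-58,-70,0],
  [87,-165,-80,-60,0],
  [87,-210,-101,-40,0],
  [87,-255,-123,-20,0],
  [87,-300,-145,0,0],
  [87,-328,-158,30,0],
  [87,-328,-158,30,0],
])

```text
clock: 1.2
ee_pos: [0.5046, 0.3046, 0.1968]
orientation: [-0.679, -3.066, 0.009]
ft_force: [0.2, 0.3, 0.0]
gripper_width: 1.001
```

```bash
python3 - <<'E'
from h import *
g=grab('wrist'); save('w1.png',g['im']); np.savez('w1.npz',**{k:g[k] for k in ['im','depth','K','R','o']})
print(g['s']['ee_pos'],g['s']['joint_pos'].round(2)); print(proj(g,[.503,.311,.038]))
E
```

```text
[0.5046293  0.30459661 0.19682398] [-0.83  0.23  0.25  1.67 -0.06  1.25  0.56]
[[327.59317205 216.57450591]]
```

View pics/w1.png

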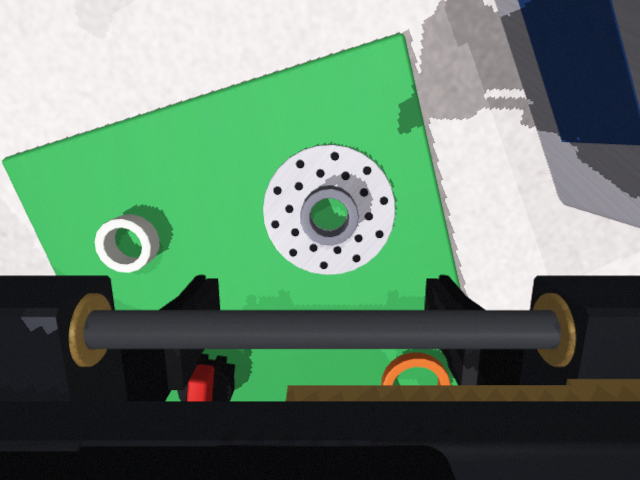

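```bash
cat >> h.py <<'E'
def load(n):
    z=np.load(n+'.npz'); return {k:z[k] for k in z}
def mv(d,s=None):
    s=s or status.sense(); Rt=R.from_rotvec(s['orientation']).as_matrix(); return (Rt.T@np.array(d)*1000).round(1)
E
python3 - <<'E'
from h import *
g=load('w1'); hsv=cv2.cvtColor(g['im'],cv2.COLOR_RGB2HSV)
m=(hsv[...,1]<60); mk=np.zeros_like(m); mk[135:280,250:410]=1
c=blob(m&mk,(329,210),7); h=cv2.convexHull(c)[:,0]
print('plate',circ(g,h,.016),h.min(0),h.max(0))
mk[:]=0; mk[183:248,297:361]=1
# hub outer: dark grey ring
m=(hsv[...,2]<190)&mk
c=blob(m,(329,215),3); print('hubtop', circ(g,cv2.convexHull(c)[:,0],.038))
cl=cloud(g); mm=(cl[...,2]>.032)&(cl[...,2]<.044)&mk
print(mm.sum(),np.median(cl[mm],0), ((cl[mm].max(0)+cl[mm].min(0))/2))
s=status.sense(); print(mv([.503-s['ee_pos'][0],.311-s['ee_pos'][1],0],s))
E
```

```text
plate (array([0.50384613, 0.31181207]), np.float64(0.05437020537921946)) [263 145] [394 274]
hubtop (array([0.50541557, 0.31675529]), np.float64(0.02805958739593451))
1526 [0.50316358 0.31187867 0.03702202] [0.50385142 0.31158514 0.03578822]
[ 2.1  3.2 -0. ]
```

```bash
python3 - <<'E'
from h import *
s=status.sense(); print(s['ee_pos'],s['orientation'],s['clock'],s['dq'].round(3)); print(mv(np.array([.5038,.3116,.07])-s['ee_pos'],s))
E
```

```text
[0.50359721 0.30722585 0.19791251] [-0.67537425 -3.06629092  0.00664403] 1.25 [-0.043 -0.02  -0.056 -0.043 -0.011  0.03  -0.038]
[  1.5   4.6 127.9]
```

Request:
arm_command([
  [87,0,0,40,0],
  [87,-1,1,80,0],
  [87,-1,1,110,0],
  [87,-1,1,125,0],
  [87,-1,1,125,0],
  [87,-1,1,125,0],
  [87,-1,1,125,0],
  [87,-1,1,125,0],
  [87,-1,1,125,0],
  [87,-1,1,125,0],
])

```text
clock: 2.25
ee_pos: [0.5041, 0.3122, 0.0761]
orientation: [0.667, 3.07, 0.001]
ft_force: [0.4, -0.7, 0.1]
gripper_width: 0.998
```

```bash
python3 - <<'E'
from h import *
s=status.sense(); print(s['ee_pos'],s['orientation'],s['clock'],s['dq'].round(3),s['ft_force']); print(R.from_rotvec(s['orientation']).as_matrix().round(4)); print(mv(np.array([.5038,.3116,.026])-s['ee_pos'],s))
E
```

```text
[0.50407136 0.31218581 0.07610246] [6.66838187e-01 3.06955111e+00 9.27521404e-04] 2.25 [-0.     0.003 -0.001  0.006  0.    -0.001  0.001] [ 0.36414661 -0.69890105  0.09432953]
[[-9.099e-01  4.149e-01  6.000e-04]
 [ 4.149e-01  9.099e-01  5.000e-04]
 [-3.000e-04  7.000e-04 -1.000e+00]]
[ 0.  -0.7 50.1]
```

Request:
arm_command([
  [87,0,-0.7,30,0],
  [87,0,-0.7,49,0],
  [87,0,-0.7,49,0],
  [87,0,-0.7,49,0],
  [87,0,-0.7,49,0],
  [40,0,-0.7,49,0],
  [30,0,-0.7,49,0],
  [30,0,-0.7,49,0],
  [30,0,-0.7,49,0],
  [30,0,-0.7,49,0],
])

```text
clock: 3.25
ee_pos: [0.5036, 0.3114, 0.0266]
orientation: [0.667, 3.07, 0.0]
ft_force: [-0.3, 0.2, -0.7]
gripper_width: 0.633
```

Request:
arm_command([
  [30,0,0,0,0],
  [30,0,0,0,0],
  [30,0,0,0,0],
  [30,0,0,0,0],
  [30,0,0,0,0],
  [30,0,0,0,0],
  [30,0,0,-10,0],
  [30,0,0,-30,0],
  [30,0,0,-50,0],
  [30,0,0,-50,0],
])

```text
clock: 4.25
ee_pos: [0.5051, 0.3125, 0.0796]
orientation: [0.666, 3.067, 0.006]
ft_force: [-0.0, 1.0, -3.5]
gripper_width: 0.519
```

Request:
arm_command([
  [30,-3,-6,-30,0],
  [30,-12,-22,-65,0],
  [30,-28,-50,-95,0],
  [30,-48,-84,-120,0],
  [30,-70,-122,-140,0],
  [30,-92,-161,-150,0],
  [30,-115,-200,-150,0],
  [30,-137,-240,-150,0],
  [30,-160,-280,-150,0],
  [30,-182,-319,-150,0],
])

```text
clock: 5.25
ee_pos: [0.5364, -0.0562, 0.2259]
orientation: [-0.667, -3.07, -0.0]
ft_force: [0.7, -0.1, -3.2]
gripper_width: 0.521
```

Request:
arm_command([
  [30,-20,-36,0,0],
  [30,-42,-74,0,0],
  [30,-62,-110,0,0],
  [30,-78,-138,0,0],
  [30,-88,-155,0,0],
  [30,-92,-161,0,0],
  [30,-92,-161,0,0],
  [30,-92,-161,0,0],
  [30,-92,-161,0,0],
  [30,-92,-161,0,0],
])

```text
clock: 6.25
ee_pos: [0.554, -0.2377, 0.2266]
orientation: [0.664, 3.071, 0.001]
ft_force: [-0.6, 0.1, -2.1]
gripper_width: 0.517
```

```bash
python3 - <<'E'
from h import *
g=grab('wrist'); save('w2.png',g['im']); np.savez('w2.npz',**{k:g[k] for k in ['im','depth','K','R','o']})
s=g['s'];print(s['ee_pos'],s['orientation'],s['clock'],s['dq'].round(3),s['gripper_width'])
E
```

```text
[ 0.5540278  -0.23765913  0.22659631] [6.64068435e-01 3.07054340e+00 8.90730753e-04] 6.25 [ 0.003  0.001  0.006 -0.004  0.001 -0.     0.003] 0.5174227428610221
```

View pics/w2.png

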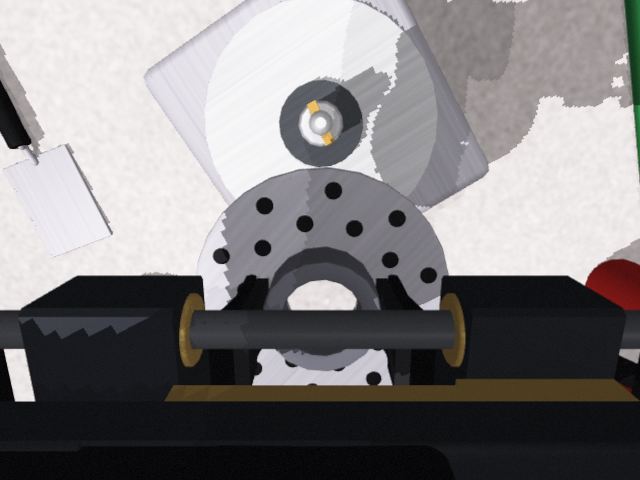

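```bash
python3 - <<'E'
from h import *
g=load('w2'); im=g['im'];hsv=cv2.cvtColor(im,cv2.COLOR_RGB2HSV); gray=cv2.cvtColor(im,cv2.COLOR_RGB2GRAY)
save('w2c.png',cv2.resize(im[60:190,240:400],None,fx=4.5,fy=4.5,interpolation=cv2.INTER_NEAREST))
r,gr,b=[im[...,i].astype(int) for i in range(3)]
brass=(r-b>60); mk=np.zeros_like(brass); mk[80:165,280:360]=1
n,l,st,ce=cv2.connectedComponentsWithStats((brass&mk).astype(np.uint8)); print(st[1:,4],ce[1:])
v,u=np.nonzero(brass&mk); p=onplane(g,np.c_[u,v],.131)[:,:2]; print('brass rect',cv2.minAreaRect((p*1000).astype(np.float32)))
e=onplane(g,ce[1:3],.131)
print('pin mid',e.mean(0),'ang',np.degrees(np.arctan2(*(e[0]-e[1])[1::-1])))
# collar, radial edges: sample along rays for strong dark->bright
c0=np.array([321,124.]); pts=[]
for a in np.radians(np.arange(0,360,4)):
    rr=np.arange(30,52,.25); xs=c0[0]+rr*np.cos(a); ys=c0[1]+rr*np.sin(a)
    pr=cv2.remap(gray,xs[None].astype(np.float32),ys[None].astype(np.float32),cv2.INTER_LINEAR)[0].astype(float)
    pr=cv2.GaussianBlur(pr[None],(9,1),2)[0]; d=np.gradient(pr); k=d.argmax()
    if d[k]>2: pts.append((xs[k],ys[k]))
pts=np.array(pts)
for it in range(4):
    c,rad=circ(g,pts,.078); q=onplane(g,pts,.078)[:,:2]; er=np.hypot(*(q-c).T)-rad; pts=pts[np.abs(er)<max(.0012,1.5*er.std())]
print('collar',c,rad,len(pts),er.std())
E
```

```text
[113 109] [[312.78761062 106.5840708 ]
 [327.51376147 138.26605505]]
brass rect ((488.041015625, -206.8830108642578), (25.801715850830078, 5.956889629364014), 0.873449444770813)
pin mid [ 0.48796183 -0.20690966  0.131     ] ang -178.70632307435062
collar [ 0.48802973 -0.20670835] 0.02953188516289777 82 0.00021090006942242994
```

View pics/w2c.png

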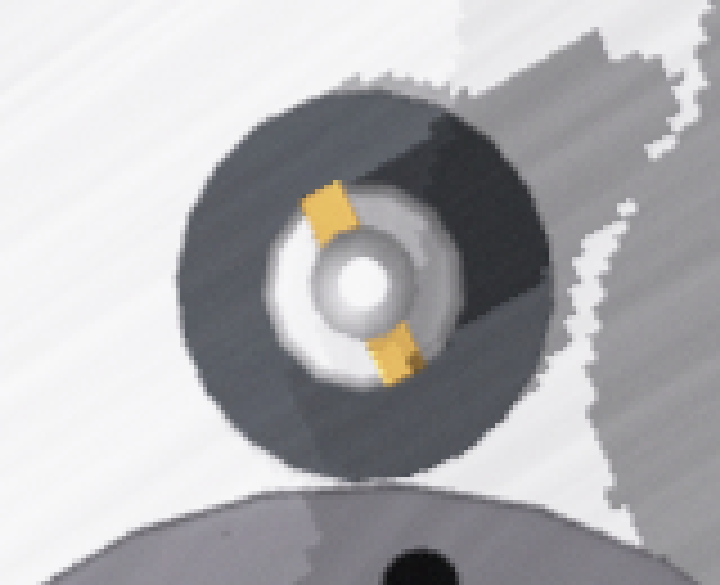

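```bash
python3 - <<'E'
from h import *
g=load('w2'); im=g['im']; gray=cv2.cvtColor(im,cv2.COLOR_RGB2GRAY).astype(np.uint8)
def arc(c0,angs,r0,r1,sign,z):
    pts=[]
    for a in np.radians(angs):
        rr=np.arange(r0,r1,.25); xs=c0[0]+rr*np.cos(a); ys=c0[1]+rr*np.sin(a)
        pr=cv2.remap(gray,xs[None].astype(np.float32),ys[None].astype(np.float32),cv2.INTER_LINEAR)[0].astype(float)
        pr=cv2.GaussianBlur(pr[None],(9,1),2)[0]; d=sign*np.gradient(pr); k=d.argmax()
        if d[k]>2: pts.append((xs[k],ys[k]))
    pts=np.array(pts)
    for it in range(5):
        c,rad=circ(g,pts,z); q=onplane(g,pts,z)[:,:2]; er=np.hypot(*(q-c).T)-rad; pts=pts[np.abs(er)<max(.0008,1.5*er.std())]
    return c,rad,len(pts),er.std()
tcp=np.array([.55403,-.23766,.22660]); Rt=g['R']; 
s=status.sense(); T=R.from_rotvec(s['orientation']).as_matrix()
for lab,a in [('plate',arc((322,290),range(195,346,2),105,135,1,tcp[2]-.0106))]:
    print(lab,a, 'tool', (T.T@np.array([*(a[0]-tcp[:2]),0])*1000).round(2))
cl=cloud(g); m=(abs(cl[...,2]-(tcp[2]-.0106))<.006); v,u=np.nonzero(m); print(np.median(cl[m],0),m.sum())
m[:160]=0;m[270:]=0; P=cl[m]; print(P[:,2].mean()-tcp[2]); A=np.c_[P[:,:2]-P[:,:2].mean(0),np.ones(len(P))]; print('slope',np.linalg.lstsq(A,P[:,2],rcond=None)[0])
E
```

```text
plate (array([ 0.55384609, -0.23556846]), np.float64(0.053200728319077975), 51, np.float64(0.00020427468297789635)) tool [1.03 1.83 0.  ]
[ 0.53113593 -0.22717235  0.21537095] 25033
-0.011172505787810927
slope [ 0.008131   -0.00103243  0.21542749]
```

```bash
cat >> h.py <<'E'
from scipy.optimize import least_squares
def arc(g,c0,angs,r0,r1,sign,z,rad=None,thr=2):
    gray=cv2.cvtColor(g['im'],cv2.COLOR_RGB2GRAY); pts=[]
    for a in np.radians(angs):
        rr=np.arange(r0,r1,.25); xs=c0[0]+rr*np.cos(a); ys=c0[1]+rr*np.sin(a)
        pr=cv2.remap(gray,xs[None].astype(np.float32),ys[None].astype(np.float32),cv2.INTER_LINEAR)[0].astype(float)
        pr=cv2.GaussianBlur(pr[None],(9,1),2)[0]; d=sign*np.gradient(pr); k=d.argmax()
        if d[k]>thr: pts.append((xs[k],ys[k]))
    q=onplane(g,np.array(pts),z)[:,:2]
    f=lambda p:np.hypot(*(q-p[:2]).T)-(rad or p[2])
    x0=[*q.mean(0),.03] if not rad else q.mean(0)
    r=least_squares(f,x0,loss='soft_l1',f_scale=.0002)
    return r.x,np.median(abs(f(r.x))),len(q)
def tool(p,tcp,rv):
    return (R.from_rotvec(rv).as_matrix().T@(np.array([p[0],p[1],tcp[2]])-tcp)*1000).round(2)
E
python3 - <<'E'
from h import *
g=load('w2'); im=g['im']; s=status.sense(); tcp=np.array([.55403,-.23766,.22660]); rv=s['orientation']
for zz in [-.0106,-.0146]:
  for rad in [None,.055]:
    a=arc(g,(322,290),range(195,346,2),105,135,1,tcp[2]+zz,rad); print(zz,a,tool(a[0],tcp,rv))
a=arc(g,(322,290),range(200,341,2),105,135,-1,tcp[2]-.0106,.055); print(a,tool(a[0],tcp,rv))
print('spindle',tool([.4880,-.2068],tcp,rv))
save('w2d.png',cv2.resize(im[160:400,200:450],None,fx=3,fy=2.5,interpolation=cv2.INTER_NEAREST)[:600])
E
```

```text
-0.0106 (array([ 0.55256312, -0.23428457,  0.05155604]), np.float64(0.0003908089586711315), 76) [2.73 2.47 0.  ]
-0.0106 (array([ 0.55554997, -0.2367383 ]), np.float64(0.00022547414695468088), 76) [-1.    1.47  0.  ]
-0.0146 (array([ 0.55403581, -0.23492647,  0.05283087]), np.float64(0.000397654428519717), 76) [1.13 2.49 0.  ]
-0.0146 (array([ 0.55577224, -0.23661839]), np.float64(0.00015532998319413294), 76) [-1.16  1.67  0.  ]
(array([ 0.55602181, -0.23569526]), np.float64(0.0005248890615493947), 44) [-1.    2.61  0.  ]
spindle [72.88  0.8  -0.  ]
```

View pics/w2d.png

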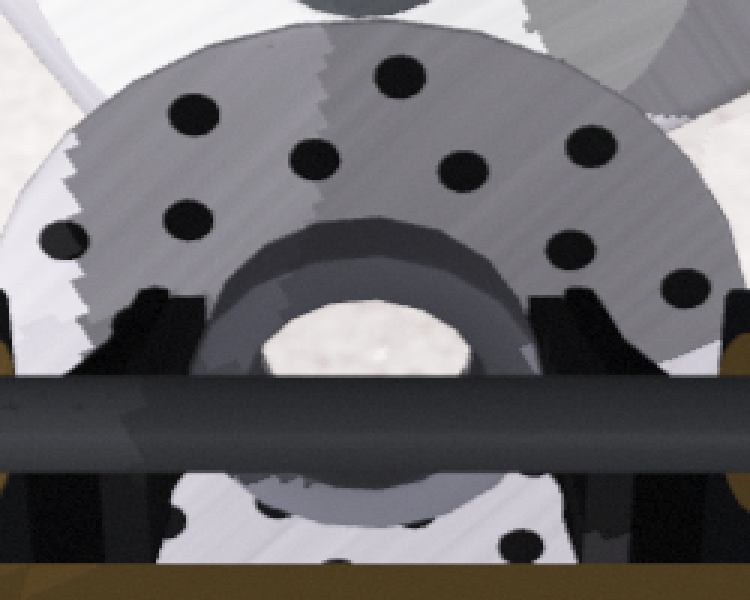

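Request:
arm_command([
  [30,15,0,0,0],
  [30,40,0,0,0],
  [30,60,-0.5,0,0],
  [30,70,-0.7,0,0],
  [30,73.7,-0.7,10,0],
  [30,73.7,-0.7,30,0],
  [30,73.7,-0.7,50,0],
  [30,73.7,-0.7,54,0],
  [30,73.7,-0.7,54,0],
  [30,73.7,-0.7,54,0],
])

```text
clock: 7.3
ee_pos: [0.487, -0.2094, 0.1732]
orientation: [0.667, 3.069, -0.001]
ft_force: [0.3, 0.8, -2.3]
gripper_width: 0.514
```

```bash
python3 - <<'E'
from h import *
for n in ['wrist','scene']:
    g=grab(n); np.savez(n+'3.npz',**{k:g[k] for k in ['im','depth','K','R','o']})
    if n=='wrist': a=cv2.resize(g['im'][160:400,200:450],(500,480))
    else:
        u,v=proj(g,[.4874,-.208,.143])[0].astype(int); print(u,v); b=cv2.resize(g['im'][max(0,v-80):v+50,u-65:u+65],(480,480),interpolation=cv2.INTER_CUBIC)
s=g['s'];print(s['ee_pos'],s['orientation'],s['clock'],s['ft_force'])
save('w3.png',np.hstack([a[:,:],b])[:, :980]); im=cv2.imread('pics/w3.png'); cv2.imwrite('pics/w3.png',cv2.resize(im,(800,392)))
E
```

```text
269 183
[ 0.48707507 -0.20939155  0.17340248] [ 6.66754389e-01  3.06872161e+00 -3.76022901e-04] 7.35 [ 0.08318208 -0.19113476 -2.25813468]
```

View pics/w3.png

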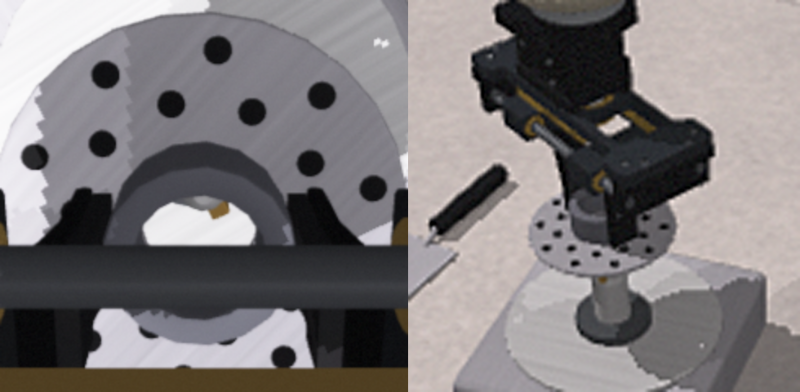

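```bash
python3 - <<'E'
from h import *
g=load('scene3'); tcp=np.array([.48707,-.20939,.17340])
im=g['im']; save('s3.png',cv2.resize(im[150:260,210:330],None,fx=5,fy=5,interpolation=cv2.INTER_NEAREST)); print(proj(g,[[.4874,-.208,tcp[2]-.0106],[.4874,-.208,.078],[.4874,-.208,.066]]))
w=load('wrist3'); a=arc(w,(322,290),range(195,346,2),100,135,1,tcp[2]-.0106,.0548); print('wrist disc',a,tool(a[0],tcp,[ 6.66754389e-01,3.06872161e+00,-3.76e-04]))
E
```

```text
[[269.239594   176.90941332]
 [272.32253937 205.47632288]
 [272.73233532 209.27353702]]
wrist disc (array([ 0.4883801 , -0.20832068]), np.float64(0.00028706741553983714), 76) [-0.75  1.52  0.  ]
```

View pics/s3.png

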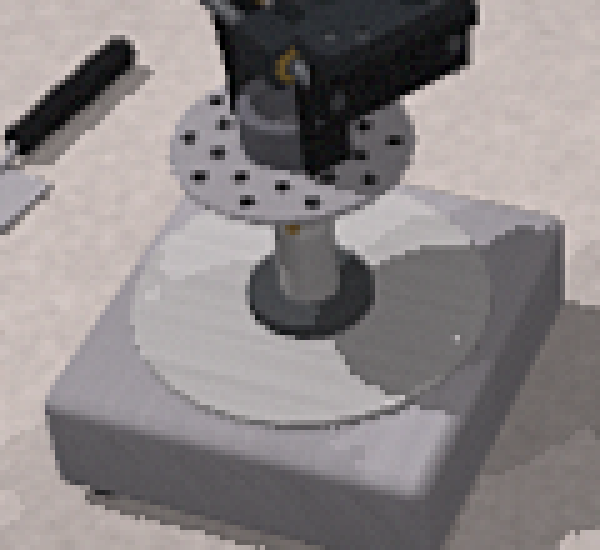

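Request:
arm_command([
  [30,1,1.2,0,0],
  [30,1,1.2,0,0],
  [30,1,1.2,0,0],
  [30,1,1.2,8,0],
  [30,1,1.2,18,0],
  [30,1,1.2,28,0],
  [30,1,1.2,34,0],
  [30,1,1.2,36,0],
  [30,1,1.2,36,0],
  [30,1,1.2,36,0],
])

```text
clock: 8.4
ee_pos: [0.4862, -0.2077, 0.1368]
orientation: [0.667, 3.07, -0.0]
ft_force: [0.6, -0.2, -2.9]
gripper_width: 0.512
```

```bash
python3 - <<'E'
from h import *
g=grab('wrist'); s=g['s']; tcp=np.array(s['ee_pos']);print(tcp,s['ft_force'],s['torque'],s['clock'])
a=arc(g,(322,290),range(195,346,2),100,135,1,tcp[2]-.0106,.0548); print('wrist disc',a,tool(a[0],tcp,s['orientation']))
save('w4.png',cv2.resize(g['im'][160:400,200:450],(625,600)))
E
```

```text
[ 0.48615173 -0.20770031  0.13678749] [ 0.61443015 -0.18894744 -2.94238702] [ 0.02686591 -0.03479675  0.00660405] 8.4
wrist disc (array([ 0.48750937, -0.20661492]), np.float64(0.0002482970470375559), 76) [-0.78  1.55  0.  ]
```

View pics/w4.png

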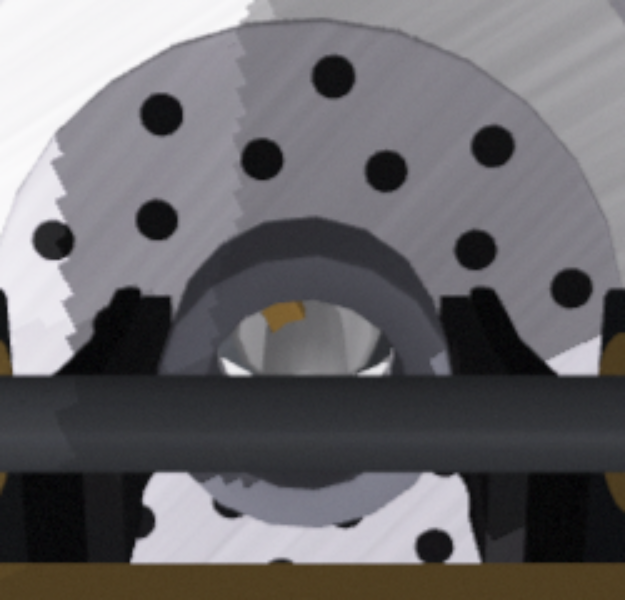

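Request:
arm_command([
  [30,0,0,3,0],
  [30,0,0,6,0],
  [30,0,0,9,0],
  [30,0,0,12,0],
  [30,0,0,15,0],
  [30,0,0,18,0],
  [30,0,0,21,0],
  [30,0,0,24,0],
  [30,0,0,24,0],
  [30,0,0,24,0],
])

```text
clock: 9.45
ee_pos: [0.486, -0.2076, 0.1125]
orientation: [-0.667, -3.07, 0.0]
ft_force: [-0.7, -0.3, -2.4]
gripper_width: 0.517
```

Request:
arm_command([
  [30,0,0,4,0],
  [30,0,0,8,0],
  [30,0,0,12,0],
  [30,0,0,15,0],
  [30,0,0,17,0],
  [30,0,0,18,0],
  [30,0,0,19,0],
  [30,0,0,19.5,0],
  [30,0,0,20,0],
  [30,0,0,20,0],
])

```text
clock: 10.45
ee_pos: [0.486, -0.2076, 0.0926]
orientation: [0.667, 3.07, -0.0]
ft_force: [-0.1, 0.0, -2.4]
gripper_width: 0.514
```

Request:
arm_command([
  [30,0,0,0.3,0],
  [30,0,0,0.6,0],
  [30,0,0,0.9,0],
  [30,0,0,1.2,0],
  [30,0,0,1.2,0],
  [30,0,0,1.2,0],
  [30,0,0,1.2,0],
  [30,0,0,1.2,0],
  [30,0,0,1.2,0],
  [30,0,0,1.2,0],
])

```text
clock: 11.45
ee_pos: [0.4861, -0.2076, 0.0924]
orientation: [0.667, 3.07, 0.001]
ft_force: [-6.2, 3.1, 12.8]
gripper_width: 0.518
```

Request:
arm_command([
  [30,0,0,-0.5,0],
  [30,0,0,-0.9,0],
  [55,0,0,-1,0],
  [75,0,0,-1,0],
  [75,0,0,-1,0],
  [75,0,0,-1,0],
  [75,0,0,-1,0],
  [75,0,0,-1,0],
  [75,0,0,-1,0],
  [75,0,0,-1,0],
])

```text
clock: 12.45
ee_pos: [0.486, -0.2076, 0.0924]
orientation: [0.667, 3.07, -0.0]
ft_force: [-0.2, 0.8, 0.3]
gripper_width: 0.857
```

Request:
arm_command([
  [80,0,0,-20,0],
  [80,0,0,-50,0],
  [80,0,0,-90,0],
  [80,-10,0,-130,0],
  [80,-30,0,-160,0],
  [80,-50,0,-165,0],
  [80,-60,0,-165,0],
  [80,-60,0,-165,0],
  [80,-60,0,-165,0],
  [80,-60,0,-165,0],
])

```text
clock: 13.45
ee_pos: [0.5395, -0.2322, 0.2565]
orientation: [-0.667, -3.068, -0.0]
ft_force: [-0.0, -0.2, 1.1]
gripper_width: 0.918
```

```bash
python3 - <<'E'
from h import *
g=grab('wrist'); save('w5.png',g['im']); np.savez('w5.npz',**{k:g[k] for k in ['im','depth','K','R','o']})
s=g['s'];print(s['ee_pos'],s['orientation'],s['clock'],s['dq'].round(3))
E
```

```text
[ 0.53949387 -0.23220187  0.25654439] [-6.67176320e-01 -3.06814460e+00 -3.99795932e-04] 13.45 [ 0.    -0.008 -0.002 -0.005 -0.     0.001  0.002]
```

View pics/w5.png

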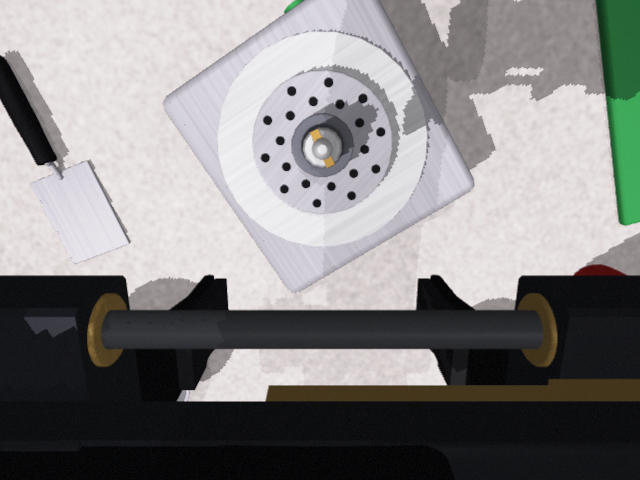

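```bash
python3 - <<'E'
from h import *
g=load('w5'); im=g['im']; s=status.sense(); tcp=np.array([.53949387,-.23220187,.25654439]); rv=s['orientation']
a=arc(g,(322,142),range(0,360,3),60,80,1,.082,None,1); print('disc',a,tool(a[0],tcp,rv))
r,gr,b=[im[...,i].astype(int) for i in range(3)]
brass=(r-b>60); mk=np.zeros_like(brass); mk[115:180,290:350]=1
n,l,st,ce=cv2.connectedComponentsWithStats((brass&mk).astype(np.uint8)); print(st[1:,4])
k=np.argsort(-st[1:,4])[:2]+1; e=onplane(g,ce[k],.131)
print('pin mid',e.mean(0),tool(e.mean(0),tcp,rv),'ang',np.degrees(np.arctan2(*(e[0]-e[1])[1::-1])))
v,u=np.nonzero(brass&mk); p=onplane(g,np.c_[u,v],.131)[:,:2]; print('brass rect',cv2.minAreaRect((p*1000).astype(np.float32)))
cl=cloud(g); m=np.hypot(cl[...,0]-.4875,cl[...,1]+.207); q=cl[(m>.027)&(m<.052)]; print('disc z',np.nanmedian(q[:,2]))
E
```

```text
disc (array([ 0.48683498, -0.20506162,  0.05496636]), np.float64(0.0012871284092716498), 118) [59.17  2.84  0.07]
[88 72]
pin mid [ 0.48808101 -0.20685917  0.131     ] [57.29  1.72  0.07] ang -178.6565602663428
brass rect ((487.9153137207031, -206.8015899658203), (25.346948623657227, 5.649170398712158), 1.535455346107483)
disc z 0.35224393495357664
```

```bash
python3 - <<'E'
from h import *
g=load('w5'); cl=cloud(g); m=np.zeros((480,640),bool); m[60:225,245:400]=1
m&=abs(cl[...,2]-.084)<.012
rr=np.hypot(cl[...,0]-.4880,cl[...,1]+.2068); 
for a,b in [(.027,.05),(.06,.075)]: print(np.median(cl[m&(rr>a)&(rr<b)][:,2]),(m&(rr>a)&(rr<b)).sum())
q=cl[...,2]; m2=np.zeros_like(m); m2[60:225,245:400]=1
m2&=(q>.075)&(q<.095); c=blob(m2,(322,142),3); h=cv2.convexHull(c)[:,0]; print(circ(g,h,.082))
m3=(q>.096)&(q<.112); m3[:60]=0;m3[225:]=0;m3[:,:245]=0;m3[:,400:]=0; c=blob(m3,(322,146),5); print('hub',circ(g,cv2.convexHull(c)[:,0],.104))
# hub dark ring crop
save('w5c.png',cv2.resize(g['im'][60:225,240:405],(600,600),interpolation=cv2.INTER_NEAREST))
E
```

```text
0.08144503432007122 9368
0.07204313374719465 2
(array([ 0.4868868 , -0.20637917]), np.float64(0.05437029763614878))
hub (array([ 0.48688733, -0.20641164]), np.float64(0.02254372502528383))
```

View pics/w5c.png

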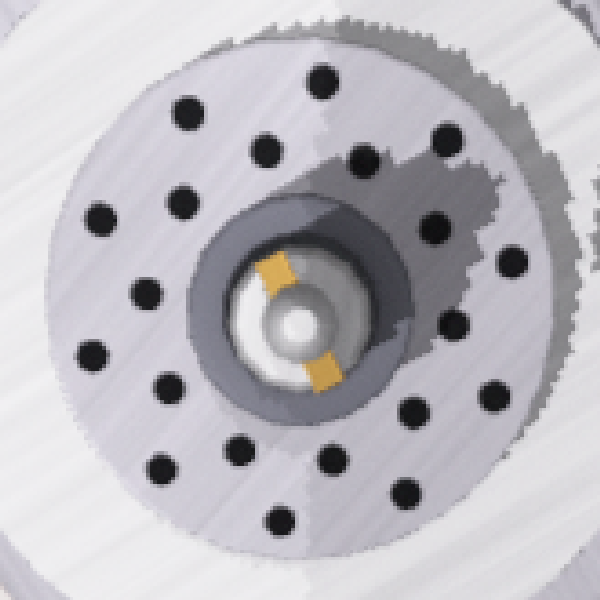

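Request:
arm_command([
  [87,14,19,0,0],
  [87,42,55,0,0],
  [87,72,95,0,0],
  [87,102,135,0,0],
  [87,132,175,0,0],
  [87,162,215,10,0],
  [87,192,255,30,0],
  [87,218,290,55,0],
  [87,232,308,75,0],
  [87,234.5,312,80,0],
])

```text
clock: 14.5
ee_pos: [0.4536, 0.1517, 0.1748]
orientation: [-0.658, -3.069, 0.003]
ft_force: [-0.3, -0.5, -0.2]
gripper_width: 0.998
```

Request:
arm_command([
  [87,0,0,0,0],
  [87,0,0,0,0],
  [87,0,0,0,0],
  [87,0,0,0,0],
  [87,0,0,0,0],
  [87,0,0,0,0],
  [87,0,0,0,0],
  [87,0,0,0,0],
  [87,0,0,0,0],
  [87,0,0,0,0],
])

```text
clock: 15.5
ee_pos: [0.4566, 0.1487, 0.1773]
orientation: [-0.667, -3.07, 0.0]
ft_force: [-0.9, 0.3, -0.5]
gripper_width: 1.002
```

```bash
python3 - <<'E'
from h import *
g=grab('wrist'); save('w6.png',g['im']); np.savez('w6.npz',**{k:g[k] for k in ['im','depth','K','R','o']})
s=g['s'];tcp=s['ee_pos'];print(tcp,s['orientation'],s['clock'])
hsv=cv2.cvtColor(g['im'],cv2.COLOR_RGB2HSV); u0,v0=proj(g,[.4555,.1487,.032])[0]; print(u0,v0)
m=hsv[...,1]<60; mk=np.zeros_like(m); mk[int(v0)-45:min(278,int(v0)+45),int(u0)-50:int(u0)+50]=1
c=blob(m&mk,(u0,v0),9); h=cv2.convexHull(c)[:,0]; print(circ(g,h,.032),h.min(0),h.max(0))
cl=cloud(g); q=cl[(abs(cl[...,2]-.032)<.006)&mk]; print('depth',np.median(q,0),(q.max(0)+q.min(0))/2)
E
```

```text
[0.45663844 0.14872795 0.17734648] [-6.66785588e-01 -3.06999133e+00  1.04136483e-04] 15.5
319.0115208755387 224.31516240776148
(array([0.45495094, 0.15024082]), np.float64(0.023060127738804143)) [291 191] [351 253]
depth [0.45500026 0.15012288 0.0310114 ] [0.45600286 0.14968803 0.02990821]
```

View pics/w6.png

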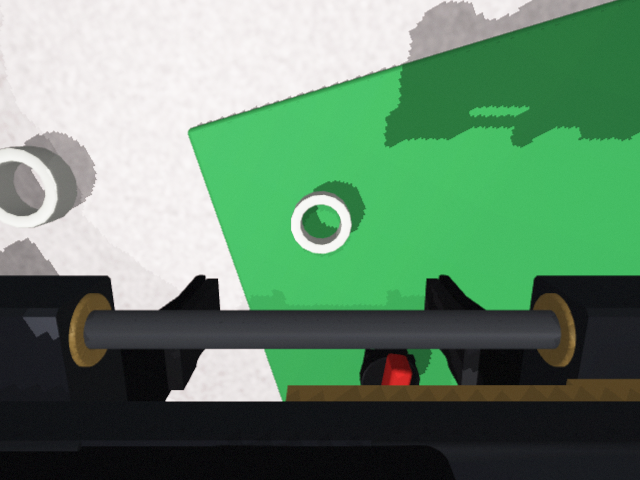

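Request:
arm_command([
  [87,1,-0.3,40,0],
  [87,2,-0.5,85,0],
  [87,2,-0.5,120,0],
  [87,2,-0.5,140,0],
  [87,2,-0.5,150,0],
  [70,2,-0.5,154,0],
  [50,2,-0.5,154,0],
  [30,2,-0.5,154,0],
  [30,2,-0.5,154,0],
  [30,2,-0.5,154,0],
])

```text
clock: 16.55
ee_pos: [0.4551, 0.1494, 0.0241]
orientation: [0.667, 3.069, 0.002]
ft_force: [-0.3, 0.3, 0.4]
gripper_width: 0.631
```

Request:
arm_command([
  [30,0,0,0,0],
  [30,0,0,0,0],
  [30,0,0,0,0],
  [30,0,0,0,0],
  [30,0,0,0,0],
  [30,0,0,0,0],
  [30,0,0,-15,0],
  [30,0,0,-50,0],
  [30,0,0,-95,0],
  [30,0,0,-140,0],
])

```text
clock: 17.55
ee_pos: [0.454, 0.1486, 0.1645]
orientation: [-0.667, -3.069, 0.002]
ft_force: [1.4, 1.3, -0.4]
gripper_width: 0.525
```

Request:
arm_command([
  [30,-10,-14,-30,0],
  [30,-35,-48,-60,0],
  [30,-64,-88,-70,0],
  [30,-93,-128,-70,0],
  [30,-122,-168,-70,0],
  [30,-151,-208,-60,0],
  [30,-180,-248,-50,0],
  [30,-205,-283,-42,0],
  [30,-221,-305,-38,0],
  [30,-226,-312,-37,0],
])

```text
clock: 18.55
ee_pos: [0.5299, -0.2321, 0.1995]
orientation: [-0.673, -3.067, 0.003]
ft_force: [0.7, 0.1, -0.7]
gripper_width: 0.521
```

Request:
arm_command([
  [30,0,0,0,0],
  [30,0,0,0,0],
  [30,0,0,0,0],
  [30,0,0,0,0],
  [30,0,0,0,0],
  [30,0,0,0,0],
  [30,0,0,0,0],
  [30,0,0,0,0],
  [30,0,0,0,0],
  [30,0,0,0,0],
])

```text
clock: 19.55
ee_pos: [0.5308, -0.2286, 0.2004]
orientation: [-0.667, -3.07, 0.0]
ft_force: [-1.1, -0.1, 0.1]
gripper_width: 0.52
```

```bash
python3 - <<'E'
from h import *
g=grab('wrist'); save('w7.png',g['im']); np.savez('w7.npz',**{k:g[k] for k in ['im','depth','K','R','o']})
s=g['s'];print(s['ee_pos'],s['orientation'],s['clock'],s['dq'].round(3))
E
```

```text
[ 0.5308026  -0.22860414  0.20035567] [-6.67128627e-01 -3.06991194e+00  1.06193959e-04] 19.55 [-0.001 -0.    -0.002 -0.001  0.002 -0.003 -0.   ]
```

View pics/w7.png

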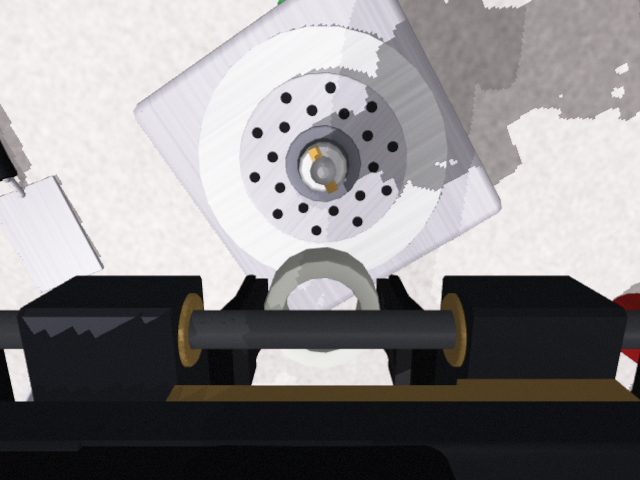

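```bash
python3 - <<'E'
from h import *
g=load('w7'); im=g['im']; tcp=np.array([.5308026,-.22860414,.20035567]); rv=[-6.67128627e-01,-3.06991194e+00,1e-4]
save('w7c.png',cv2.resize(im[230:375,240:410],(700,597),interpolation=cv2.INTER_NEAREST))
r,gr,b=[im[...,i].astype(int) for i in range(3)]
brass=(r-b>60); mk=np.zeros_like(brass); mk[135:205,290:355]=1
n,l,st,ce=cv2.connectedComponentsWithStats((brass&mk).astype(np.uint8))
k=np.argsort(-st[1:,4])[:2]+1; e=onplane(g,ce[k],.131); print(st[k,4])
print('pin mid',e.mean(0),tool(e.mean(0),tcp,rv),'ang',np.degrees(np.arctan2(*(e[0]-e[1])[1::-1])))
v,u=np.nonzero(brass&mk); p=onplane(g,np.c_[u,v],.131)[:,:2]; print('brass rect',cv2.minAreaRect((p*1000).astype(np.float32)))
cl=cloud(g); q=cl[...,2]; m=(abs(q-.104)<.007); m[:120]=0;m[210:]=0;m[:,:280]=0;m[:,370:]=0
c=blob(m,(323,163),5); a=circ(g,cv2.convexHull(c)[:,0],.104); print('hub',a,tool(a[0],tcp,rv))
for z in (-.0105,-.0115,-.0125):
    a=arc(g,(322,303),range(215,328,3),45,70,-1,tcp[2]+z,.023); print('spacer bot',a,tool(a[0],tcp,rv))
E
```

```text
[128  89]
pin mid [ 0.48824166 -0.20692641  0.131     ] [47.72  2.06  0.  ] ang -177.97397154256657
brass rect ((487.8457336425781, -206.82337951660156), (25.250070571899414, 5.677087783813477), 2.1028213500976562)
hub (array([ 0.48695376, -0.20648442]), np.float64(0.022516634572745626)) [49.07  1.93  0.  ]
spacer bot (array([ 0.52942251, -0.22873627]), np.float64(0.0035033429010392254), 27) [ 1.2  -0.69  0.  ]
spacer bot (array([ 0.5296561, -0.2288352]), np.float64(0.0034713715977340402), 27) [ 0.95 -0.69  0.  ]
spacer bot (array([ 0.52988869, -0.22893582]), np.float64(0.0034369261192796034), 27) [ 0.69 -0.68  0.  ]
```

View pics/w7c.png

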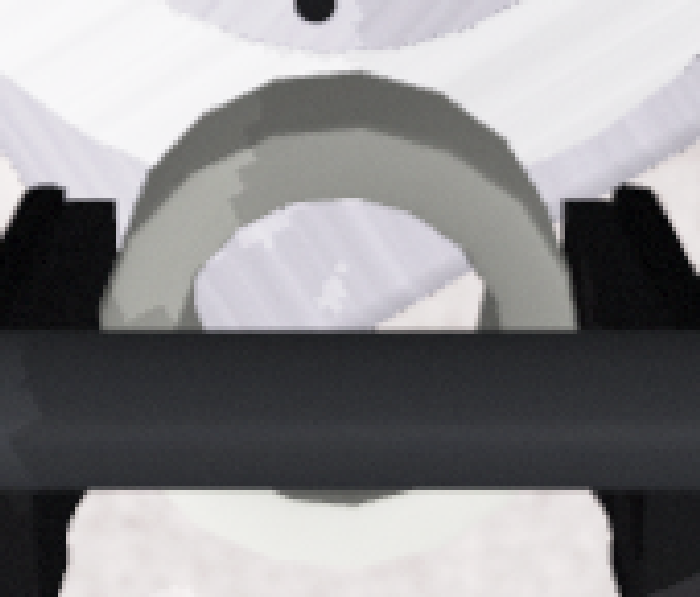

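```bash
python3 - <<'E'
from h import *
g=load('w7'); tcp=np.array([.5308026,-.22860414,.20035567]); rv=[-6.67128627e-01,-3.06991194e+00,1e-4]
for uv,z,o in [((322.6,247.5),-.0115,23),((325,368.4),.0085,-23),((322.6,261.1),.0085,23),((324,278.1),.0085,15.25),((325,352.5),.0085,-15.25)]:
    p=onplane(g,uv,tcp[2]+z)[0]; t=tool(p,tcp,rv); print(uv,t,'cx',t[0]-o)
# y extents: at top face, left (264.3,309), right (380.3,309); inner 287.. 358
for uv in [(264.3,309.5),(380.2,309.5),(287.5,300),(358,300)]:
    print(tool(onplane(g,uv,tcp[2]+.0085)[0],tcp,rv))
print('spindle',tool([.48785,-.20682],tcp,rv))
E
```

```text
(322.6, 247.5) [21.05  1.79  0.  ] cx -1.9499999999999993
(325, 368.4) [-23.15   2.68  -0.  ] cx -0.14999999999999858
(322.6, 261.1) [21.49  1.73  0.  ] cx -1.5100000000000016
(324, 278.1) [14.83  2.25  0.  ] cx -0.41999999999999993
(325, 352.5) [-16.12   2.67  -0.  ] cx -0.870000000000001
[  2.16 -20.5    0.  ]
[ 2.12 23.7  -0.  ]
[  6.05 -11.57   0.  ]
[ 6.02 15.15 -0.  ]
spindle [48.12  1.99  0.  ]
```

Request:
arm_command([
  [30,12,0,0,0],
  [30,30,0.2,0,0],
  [30,44,0.3,0,0],
  [30,48.9,0.3,0,0],
  [30,48.9,0.3,8,0],
  [30,48.9,0.3,20,0],
  [30,48.9,0.3,30,0],
  [30,48.9,0.3,35,0],
  [30,48.9,0.3,35,0],
  [30,48.9,0.3,35,0],
])

```text
clock: 20.6
ee_pos: [0.4865, -0.2082, 0.1652]
orientation: [-0.667, -3.07, 0.001]
ft_force: [-0.8, 0.1, -0.6]
gripper_width: 0.518
```

```bash
python3 - <<'E'
from h import *
g=grab('wrist'); s=g['s']; tcp=np.array(s['ee_pos']);print(tcp,s['ft_force'],s['clock'])
save('w8.png',cv2.resize(g['im'][200:400,200:450],(750,600)))
E
```

```text
[ 0.48651833 -0.20818521  0.16523154] [-0.83626959  0.14994034 -0.60991227] 20.6
```

View pics/w8.png

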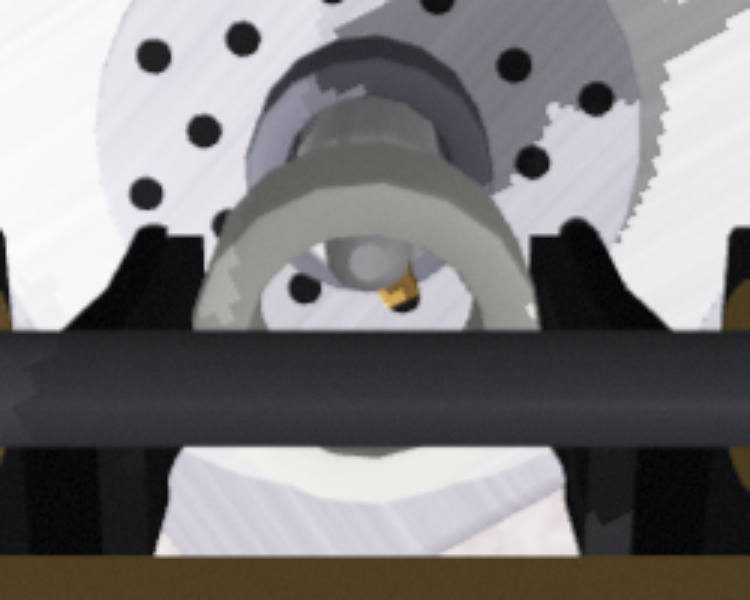

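Request:
arm_command([
  [30,0,0,10,0],
  [30,0,0,20,0],
  [30,0,0,28,0],
  [30,0,0,32,0],
  [30,0,0,35,0],
  [30,0,0,38,0],
  [30,0,0,41,0],
  [30,0,0,43,0],
  [30,0,0,44,0],
  [30,0,0,44,0],
])

```text
clock: 21.65
ee_pos: [0.4864, -0.208, 0.1213]
orientation: [-0.667, -3.07, 0.0]
ft_force: [0.5, 0.5, -0.6]
gripper_width: 0.523
```

Request:
arm_command([
  [30,0,0,1.5,0],
  [30,0,0,3,0],
  [30,0,0,4,0],
  [30,0,0,4.5,0],
  [30,0,0,5,0],
  [30,0,0,5.3,0],
  [30,0,0,5.6,0],
  [30,0,0,5.6,0],
  [30,0,0,5.6,0],
  [30,0,0,5.6,0],
])

```text
clock: 22.65
ee_pos: [0.4864, -0.208, 0.1158]
orientation: [-0.667, -3.07, -0.0]
ft_force: [-0.3, 0.2, 0.3]
gripper_width: 0.524
```

Request:
arm_command([
  [30,0,0,0.3,0],
  [30,0,0,0.6,0],
  [30,0,0,0.9,0],
  [30,0,0,0.9,0],
  [30,0,0,0.9,0],
  [30,0,0,0.9,0],
  [30,0,0,0.9,0],
  [30,0,0,0.9,0],
  [30,0,0,0.9,0],
  [30,0,0,0.9,0],
])

```text
clock: 23.65
ee_pos: [0.4865, -0.208, 0.1157]
orientation: [0.667, 3.07, 0.001]
ft_force: [-4.3, 2.6, 12.0]
gripper_width: 0.52
```

Request:
arm_command([
  [30,0,0,-0.5,0],
  [30,0,0,-0.8,0],
  [55,0,0,-0.8,0],
  [75,0,0,-0.8,0],
  [75,0,0,-0.8,0],
  [75,0,0,-0.8,0],
  [75,0,0,-0.8,0],
  [75,0,0,-20,0],
  [75,0,0,-60,0],
  [87,-10,0,-100,0],
])

```text
clock: 24.65
ee_pos: [0.4943, -0.212, 0.2156]
orientation: [-0.667, -3.068, -0.0]
ft_force: [0.5, -0.6, -0.9]
gripper_width: 0.897
```

Request:
arm_command([
  [87,-20,0,-20,0],
  [87,-45,0,-35,0],
  [87,-50,0,-35,0],
  [87,-50,0,-35,0],
  [87,-50,0,-35,0],
  [87,-50,0,-35,0],
  [87,-50,0,-35,0],
  [87,-50,0,-35,0],
  [87,-50,0,-35,0],
  [87,-50,0,-35,0],
])

```text
clock: 25.65
ee_pos: [0.541, -0.2328, 0.2499]
orientation: [0.667, 3.07, 0.0]
ft_force: [-0.0, -0.3, 0.1]
gripper_width: 0.996
```

```bash
python3 - <<'E'
from h import *
g=grab('wrist'); save('w9.png',g['im']); np.savez('w9.npz',**{k:g[k] for k in ['im','depth','K','R','o']})
s=g['s'];tcp=s['ee_pos'];rv=s['orientation'];print(tcp,rv,s['clock'],s['ft_force'])
im=g['im'];r,gr,b=[im[...,i].astype(int) for i in range(3)]
u0,v0=proj(g,[.4879,-.2068,.124])[0].astype(int); print(u0,v0)
brass=(r-b>60); mk=np.zeros_like(brass); mk[v0-40:v0+40,u0-40:u0+40]=1
v,u=np.nonzero(brass&mk); p=onplane(g,np.c_[u,v],.131)[:,:2]; print('brass rect',cv2.minAreaRect((p*1000).astype(np.float32)))
cl=cloud(g); q=cl[...,2]; m=(abs(q-.124)<.006)&mk; c=blob(m,(u0,v0),7); a=circ(g,cv2.convexHull(c)[:,0],.124); print('spacer',a,tool(a[0],tcp,rv),np.median(q[m]))
save('w9c.png',cv2.resize(im[v0-80:v0+80,u0-100:u0+100],(750,600),interpolation=cv2.INTER_NEAREST))
E
```

```text
[ 0.54096007 -0.23284064  0.24987713] [6.66880417e-01 3.06997475e+00 6.03599466e-05] 25.65 [-0.02485895 -0.32244679  0.14151657]
321 145
brass rect ((488.0587158203125, -206.87130737304688), (26.046785354614258, 5.811065196990967), 1.0626579523086548)
spacer (array([ 0.48772673, -0.20715695]), np.float64(0.022507900752395494)) [59.09  1.28 -0.  ] 0.12307657808866013
```

View pics/w9c.png

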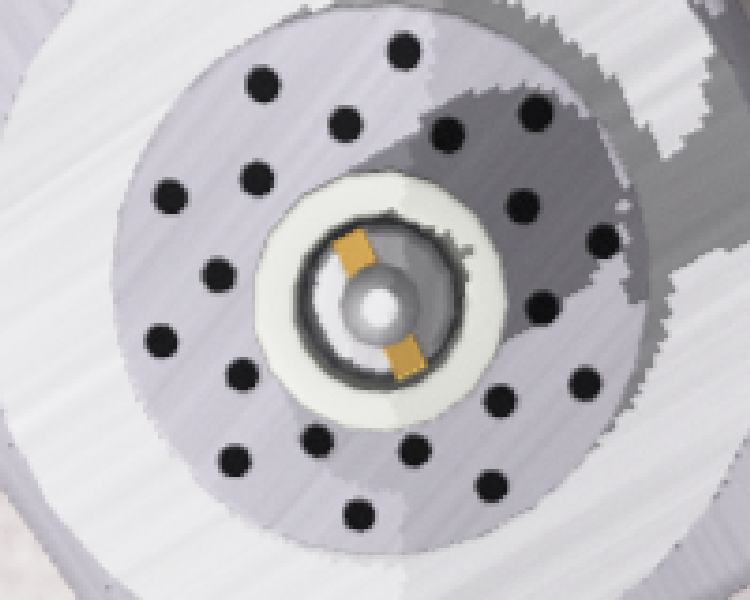

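Request:
arm_command([
  [87,5,18,0,0],
  [87,16,55,0,0],
  [87,28,98,0,1],
  [87,40,141,0,3],
  [87,52,184,0,5],
  [87,65,227,0,7],
  [87,77,270,5,7.8],
  [87,90,315,15,7.8],
  [87,101,354,25,7.8],
  [87,105,368,30,7.8],
])

```text
clock: 26.7
ee_pos: [0.5974, 0.1513, 0.2183]
orientation: [-0.864, -3.018, -0.001]
ft_force: [-0.7, 0.3, 0.7]
gripper_width: 0.999
```

Request:
arm_command([
  [87,0,0,0,0],
  [87,0,0,0,0],
  [87,0,0,0,0],
  [87,0,0,0,0],
  [87,0,0,0,0],
  [87,0,0,0,0],
  [87,0,0,0,0],
  [87,0,0,0,0],
  [87,0,0,0,0],
  [87,0,0,0,0],
])

```text
clock: 27.7
ee_pos: [0.5982, 0.1455, 0.2198]
orientation: [-0.874, -3.018, 0.0]
ft_force: [-0.1, -0.4, -0.8]
gripper_width: 0.999
```

```bash
python3 - <<'E'
from h import *
g=grab('wrist'); save('w10.png',g['im']); np.savez('w10.npz',**{k:g[k] for k in ['im','depth','K','R','o']})
s=g['s'];tcp=s['ee_pos'];rv=s['orientation'];print(tcp,rv,s['clock']); T=R.from_rotvec(rv).as_matrix(); print('tool x ang',np.degrees(np.arctan2(T[1,0],T[0,0])))
im=g['im'].astype(int);r,gr,b=[im[...,i] for i in range(3)]
red=(r>100)&(gr<r*.45)&(b<r*.45); u0,v0=proj(g,[.5984,.1459,.062])[0]; print(u0,v0)
cl=cloud(g); top=red&(abs(cl[...,2]-.062)<.004); mk=np.zeros_like(red); mk[int(v0)-60:int(v0)+60,int(u0)-60:int(u0)+60]=1; top&=mk
v,u=np.nonzero(top); p=onplane(g,np.c_[u,v],.062)[:,:2]; print('bar',cv2.minAreaRect((p*1000).astype(np.float32)),np.median(cl[top][:,2]),len(p))
a=cv2.minAreaRect((p*1000).astype(np.float32))[0]; print(tool(np.array(a)/1000,tcp,rv))
E
```

```text
[0.59817709 0.14553764 0.21983928] [-8.74067055e-01 -3.01754408e+00  1.13801163e-04] 27.7
tool x ang 147.69144047936422
320.1738982855328 222.36518738757212
bar ((598.360595703125, 147.47747802734375), (15.265035629272461, 54.56156539916992), 57.31718444824219) 0.060922292529942246 1355
[ 0.88  1.74 -0.  ]
```

View pics/w10.png

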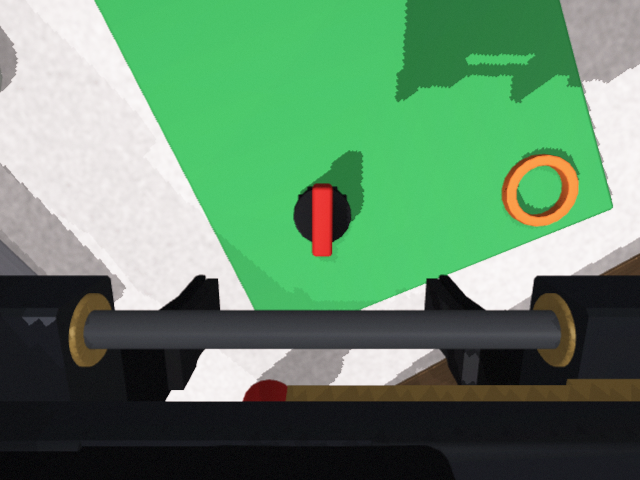

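Request:
arm_command([
  [87,0.5,0,40,0],
  [87,0.9,0,85,0],
  [70,0.9,0,125,0],
  [60,0.9,0,150,0],
  [50,0.9,0,165,0],
  [40,0.9,0,172,0],
  [40,0.9,0,172,0],
  [30,0.9,0,172,0],
  [5,0.9,0,172,0],
  [5,0.9,0,172,0],
])

```text
clock: 28.75
ee_pos: [0.5981, 0.1462, 0.049]
orientation: [0.874, 3.016, 0.002]
ft_force: [0.1, 0.6, -0.0]
gripper_width: 0.353
```

Request:
arm_command([
  [5,0,0,0,0],
  [5,0,0,0,0],
  [5,0,0,0,0],
  [5,0,0,0,0],
  [5,0,0,0,0],
  [5,0,0,0,0],
  [5,0,0,0,0],
  [5,0,0,0,0],
  [5,0,0,0,0],
  [5,0,0,0,0],
])

```text
clock: 29.75
ee_pos: [0.5976, 0.1461, 0.0482]
orientation: [0.874, 3.017, 0.0]
ft_force: [-1.7, -0.2, 5.0]
gripper_width: 0.183
```

Request:
arm_command([
  [5,0,0,-15,0],
  [5,0,0,-50,0],
  [5,-5,-10,-90,0],
  [5,-18,-40,-125,-4],
  [5,-35,-78,-150,-10],
  [5,-54,-120,-170,-16],
  [5,-73,-163,-177,-22],
  [5,-92,-206,-177,-28],
  [5,-111,-248,-177,-33],
  [5,-128,-286,-177,-33.6],
])

```text
clock: 30.75
ee_pos: [0.5517, -0.1667, 0.2258]
orientation: [-0.038, 3.141, -0.0]
ft_force: [0.6, 0.5, -1.6]
gripper_width: 0.182
```

```bash
python3 - <<'E'
from h import *
s=status.sense(); print(s['ee_pos'],s['orientation'],s['joint_pos'].round(2),s['gripper_width'])
T=R.from_rotvec(s['orientation']).as_matrix(); print(np.degrees(np.arctan2(T[1,0],T[0,0]))); print(mv(np.array([.547,-.207,.225])-s['ee_pos'],s))
E
```

```text
[ 0.55170478 -0.16673246  0.22579942] [-3.84009473e-02  3.14071968e+00 -1.04987284e-04] [-0.29  0.2   0.59  1.68 -0.12  1.29  1.92] 0.18205330017304963
-178.59898052661643
[  5.7 -40.1   0.8]
```

Request:
arm_command([
  [5,4,-20,0,0],
  [5,6,-38,0,0],
  [5,6,-43,0,0],
  [5,6,-43,0,0],
  [5,6,-43,0,0],
  [5,6,-43,0,0],
  [5,6,-43,0,0],
  [5,6,-43,0,0],
  [5,6,-43,0,0],
  [5,6,-43,0,0],
])

```text
clock: 31.75
ee_pos: [0.5477, -0.2072, 0.2249]
orientation: [0.036, -3.141, 0.0]
ft_force: [0.1, 0.7, -1.4]
gripper_width: 0.181
```

```bash
python3 - <<'E'
from h import *
g=grab('wrist'); save('w11.png',g['im']); s=g['s'];tcp=s['ee_pos'];rv=s['orientation']; np.savez('w11.npz',tcp=tcp,rv=rv,**{k:g[k] for k in ['im','depth','K','R','o']})
T=R.from_rotvec(rv).as_matrix(); print(tcp,s['clock'],'toolx',np.degrees(np.arctan2(T[1,0],T[0,0])))
im=g['im'];r,gr,b=[im[...,i].astype(int) for i in range(3)]
u0,v0=proj(g,[.4879,-.2068,.124])[0].astype(int); print(u0,v0)
brass=(r-b>60)&(gr>.6*r); mk=np.zeros_like(brass); mk[v0-40:v0+40,u0-40:u0+40]=1
v,u=np.nonzero(brass&mk); p=onplane(g,np.c_[u,v],.131)[:,:2]; a=cv2.minAreaRect((p*1000).astype(np.float32)); print('brass rect',a,tool(np.array(a[0])/1000,tcp,rv))
n,l,st,ce=cv2.connectedComponentsWithStats((brass&mk).astype(np.uint8)); k=np.argsort(-st[1:,4])[:2]+1; e=onplane(g,ce[k],.131)
print('pin mid',e.mean(0),'ang',np.degrees(np.arctan2(*(e[0]-e[1])[1::-1])),st[k,4])
E
```

```text
[ 0.54770764 -0.20715391  0.22487199] 31.75 toolx -178.7037379234115
322 144
brass rect ((488.0025329589844, -207.07496643066406), (25.737741470336914, 5.348188877105713), 1.2681825160980225) [59.69  1.43  0.  ]
pin mid [ 0.48816307 -0.20701785  0.131     ] ang -178.3682225197586 [116 100]
```

View pics/w11.png

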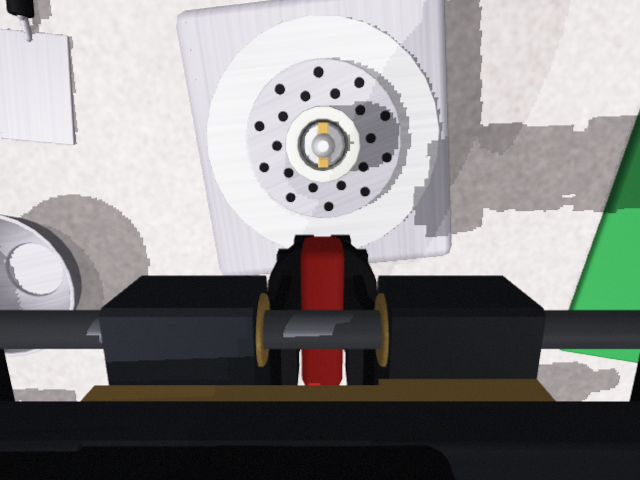

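```bash
python3 - <<'E'
from h import *
g=load('w11'); save('w11c.png',cv2.resize(cv2.convertScaleAbs(g['im'][225:395,245:400],alpha=1.6,beta=20),(547*1,600),interpolation=cv2.INTER_NEAREST))
E
```

```text
(no output)
```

View pics/w11c.png

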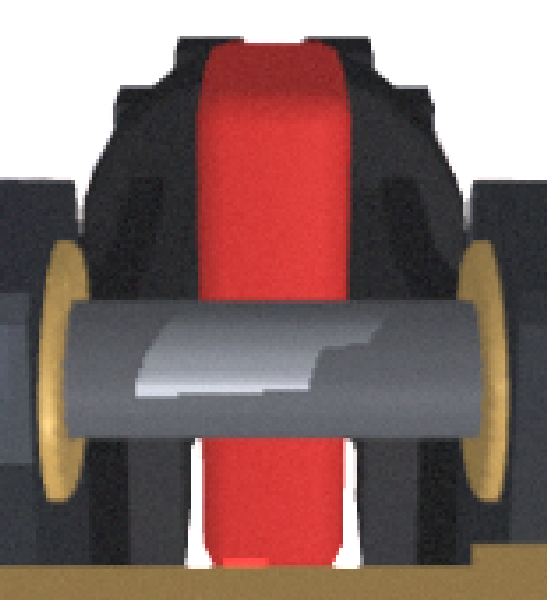

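```bash
python3 - <<'E'
from h import *
g=load('w11'); tcp=g['tcp']; rv=g['rv']
for n,uv,z in [('topface front',(322.8,252.5),.0138),('bar foot front',(322.8,237.2),-.0122),('L',(301.7,262),.0138),('R',(343.9,262),.0138),('Lend',(302.5,365),.0138),('Rend',(342.7,365),.0138)]:
    print(n,tool(onplane(g,uv,tcp[2]+z)[0],tcp,rv))
# body bounds at widest: left 83->268.5, right 466->377 at row 225+215/3.53=286; 
for uv in [(268.5,283),(377.3,283)]: print([tool(onplane(g,uv,tcp[2]+z)[0],tcp,rv) for z in (-.0122,-.0362)])
E
```

```text
topface front [25.84  1.19  0.  ]
bar foot front [24.75  1.29  0.  ]
L [22.32 -6.33  0.  ]
R [22.3   8.71  0.  ]
Lend [-18.92  -6.55  -0.  ]
Rend [-18.94   8.79  -0.  ]
[array([  4.51, -21.96,   0.  ]), array([ -4.59, -25.24,   0.  ])]
[array([ 4.46, 24.64, -0.  ]), array([-4.65, 28.12, -0.  ])]
```

Request:
arm_command([
  [5,12,0,0,0],
  [5,32,0,0,0],
  [5,50,0.1,0,0],
  [5,59,0.1,0,0],
  [5,60.8,0.1,0,0],
  [5,60.8,0.1,10,0],
  [5,60.8,0.1,25,0],
  [5,60.8,0.1,36,0],
  [5,60.8,0.1,38,0],
  [5,60.8,0.1,38,0],
])

```text
clock: 32.8
ee_pos: [0.4869, -0.2085, 0.1863]
orientation: [0.035, -3.14, 0.0]
ft_force: [-0.2, 0.7, -1.5]
gripper_width: 0.184
```

```bash
python3 - <<'E'
from h import *
g=grab('scene'); s=g['s'];tcp=s['ee_pos'];rv=s['orientation']; print(tcp,s['clock'],s['ft_force'],rv); np.savez('s12.npz',tcp=tcp,rv=rv,**{k:g[k] for k in ['im','depth','K','R','o']})
u,v=proj(g,[.4874,-.208,.143])[0].astype(int)
save('s12.png',cv2.resize(cv2.convertScaleAbs(g['im'][v-60:v+60,u-65:u+65],alpha=1.3,beta=20),(650,600),interpolation=cv2.INTER_NEAREST)); print(u,v)
E
```

```text
[ 0.48687188 -0.20847187  0.18630654] 32.8 [-0.17338393  0.69286542 -1.53123874] [ 3.54524066e-02 -3.14012873e+00  4.12628237e-04]
269 183
```

View pics/s12.png

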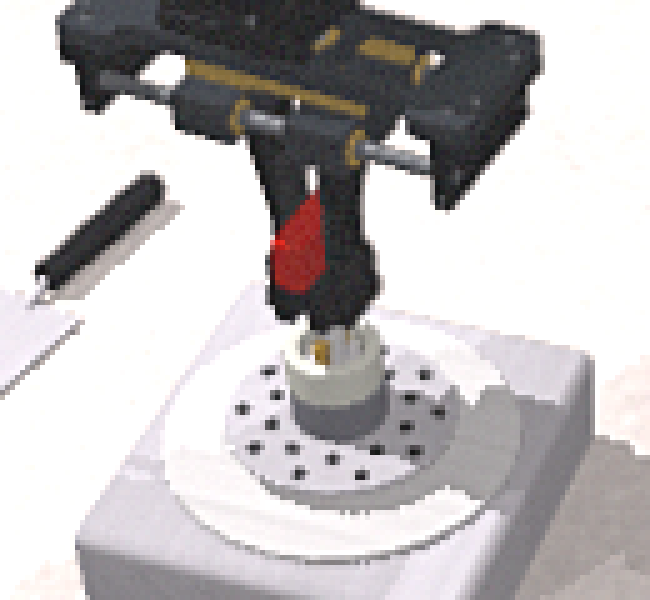

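Request:
arm_command([
  [5,0,0,2,0],
  [5,0,0,4,0],
  [5,0,0,6,0],
  [5,0,0,8,0],
  [5,0,0,10,0],
  [5,0,0,12,0],
  [5,0,0,14,0],
  [5,0,0,15,0],
  [5,0,0,15,0],
  [5,0,0,15,0],
])

```text
clock: 33.85
ee_pos: [0.4869, -0.2086, 0.1719]
orientation: [-0.035, 3.141, -0.0]
ft_force: [-0.8, 0.4, -2.6]
gripper_width: 0.18
```

Request:
arm_command([
  [5,0,0,1,0],
  [5,0,0,2,0],
  [5,0,0,3,0],
  [5,0,0,4,0],
  [5,0,0,4.5,0],
  [5,0,0,5,0],
  [5,0,0,5.3,0],
  [5,0,0,5.6,0],
  [5,0,0,5.6,0],
  [5,0,0,5.6,0],
])

```text
clock: 34.85
ee_pos: [0.4869, -0.2085, 0.1663]
orientation: [-0.035, 3.141, -0.0]
ft_force: [0.1, -0.5, -0.4]
gripper_width: 0.182
```

Request:
arm_command([
  [5,0,0,0.3,0],
  [5,0,0,0.6,0],
  [5,0,0,0.9,0],
  [5,0,0,1.2,0],
  [5,0,0,1.2,0],
  [5,0,0,1.2,0],
  [5,0,0,1.2,0],
  [5,0,0,1.2,0],
  [5,0,0,1.2,0],
  [5,0,0,1.2,0],
])

```text
clock: 35.85
ee_pos: [0.4869, -0.2085, 0.1651]
orientation: [0.035, -3.141, 0.0]
ft_force: [-0.1, 1.0, -0.6]
gripper_width: 0.183
```

Request:
arm_command([
  [5,0,0,0.5,0],
  [5,0,0,1,0],
  [5,0,0,1.5,0],
  [5,0,0,2,0],
  [5,0,0,2.5,0],
  [5,0,0,3,0],
  [5,0,0,3.5,0],
  [5,0,0,4,0],
  [5,0,0,4,0],
  [5,0,0,4,0],
])

```text
clock: 36.85
ee_pos: [0.4869, -0.2085, 0.1611]
orientation: [-0.035, 3.141, -0.0]
ft_force: [0.2, 0.3, -1.5]
gripper_width: 0.18
```

Request:
arm_command([
  [5,0,0,0.2,0],
  [5,0,0,0.4,0],
  [5,0,0,0.6,0],
  [5,0,0,0.8,0],
  [5,0,0,0.8,0],
  [5,0,0,0.8,0],
  [5,0,0,0.8,0],
  [5,0,0,0.8,0],
  [5,0,0,0.8,0],
  [5,0,0,0.8,0],
])

```text
clock: 37.85
ee_pos: [0.4869, -0.2085, 0.1603]
orientation: [0.035, -3.141, 0.0]
ft_force: [0.6, 0.3, -0.3]
gripper_width: 0.18
```

Request:
arm_command([
  [5,0,0,0.2,0],
  [5,0,0,0.4,0],
  [5,0,0,0.6,0],
  [5,0,0,0.8,0],
  [5,0,0,0.8,0],
  [5,0,0,0.8,0],
  [5,0,0,0.8,0],
  [5,0,0,0.8,0],
  [5,0,0,0.8,0],
  [5,0,0,0.8,0],
])

```text
clock: 38.85
ee_pos: [0.487, -0.2086, 0.1601]
orientation: [-0.035, 3.141, 0.0]
ft_force: [-3.2, 1.6, 6.5]
gripper_width: 0.18
```

Request:
arm_command([
  [5,0,0,-0.4,0],
  [5,0,0,-0.6,0],
  [25,0,0,-0.6,0],
  [50,0,0,-0.6,0],
  [60,0,0,-0.6,0],
  [60,0,0,-0.6,0],
  [60,0,0,-0.6,0],
  [60,0,0,-10,0],
  [60,0,0,-40,0],
  [60,0,0,-80,0],
])

```text
clock: 39.85
ee_pos: [0.4859, -0.2083, 0.2397]
orientation: [0.035, -3.138, -0.0]
ft_force: [0.9, -0.2, -0.0]
gripper_width: 0.68
```

Request:
arm_command([
  [60,-10,0,-30,0],
  [60,-30,0,-50,0],
  [60,-50,0,-50,0],
  [60,-60,0,-50,0],
  [60,-60,0,-50,0],
  [60,-60,0,-50,0],
  [60,-60,0,-50,0],
  [60,-60,0,-50,0],
  [60,-60,0,-50,0],
  [60,-60,0,-50,0],
])

```text
clock: 40.85
ee_pos: [0.5467, -0.2072, 0.2896]
orientation: [-0.035, 3.141, 0.0]
ft_force: [0.0, -0.5, 0.7]
gripper_width: 0.687
```

```bash
python3 - <<'E'
from h import *
g=grab('wrist'); s=g['s'];print(s['ee_pos'],s['clock'],s['ft_force']); w=g['im']; cl=cloud(g)
im=w.astype(int);r,gr,b=[im[...,i] for i in range(3)]
red=(r>90)&(gr<r*.45)&(b<r*.45)
u0,v0=proj(g,[.4879,-.2068,.174])[0]; print(u0,v0); mk=np.zeros_like(red); mk[max(0,int(v0)-60):int(v0)+60,int(u0)-50:int(u0)+50]=1
top=red&mk&(abs(cl[...,2]-.174)<.005); v,u=np.nonzero(top); p=onplane(g,np.c_[u,v],.174)[:,:2]
print('bar',cv2.minAreaRect((p*1000).astype(np.float32)),'z',np.median(cl[top][:,2]), 'hiz',np.median(cl[red&mk][:,2]))
P=cl[top]; print('tilt',np.linalg.lstsq(np.c_[P[:,:2]-P[:,:2].mean(0),np.ones(len(P))],P[:,2],rcond=None)[0])
g2=grab('scene'); u,v=proj(g2,[.4874,-.208,.13])[0].astype(int)
sc=cv2.resize(cv2.convertScaleAbs(g2['im'][v-60:v+60,u-65:u+65],alpha=1.3,beta=20),(400,370),interpolation=cv2.INTER_NEAREST)
save('f.png',np.hstack([cv2.resize(w,(400,300)),np.zeros((300,0,3),np.uint8)]) if 0 else np.hstack([cv2.copyMakeBorder(cv2.resize(w,(400,300)),0,70,0,0,0),sc]))
E
```

```text
[ 0.54666693 -0.2072177   0.28958267] 40.85 [ 0.02598174 -0.45640777  0.67803419]
322.8446409002031 145.20027595626235
bar ((488.80438232421875, -207.381103515625), (54.291282653808594, 15.202041625976562), 0.8339245319366455) z 0.17311773398415498 hiz nan
tilt [ 0.0010951  -0.01487902  0.17304268]
```

View pics/f.png

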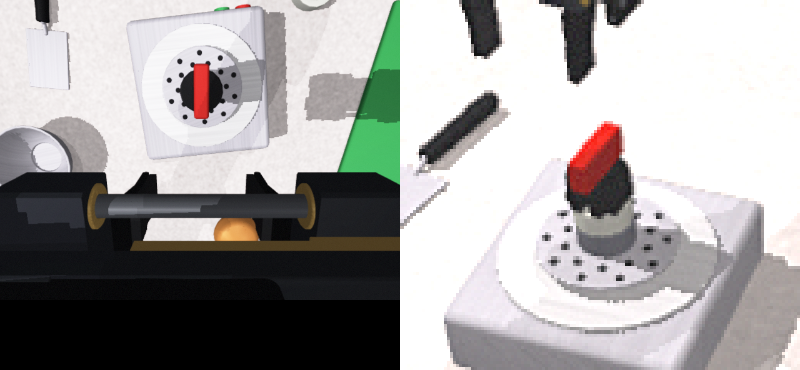

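```bash
python3 -c "
from plant import ctrl
print(ctrl.close_job())"
```

```text
the job is handed in; nothing more can be done
None
```

The cutter is assembled: the disc is on the collar, the spacer is on its hub, and the cap is down over the cross-pin. I let go of everything and handed the job in at about 41 s of the 72 s allowed. No verdict was reported.

**How the cap went on:** I measured the pin's direction in the wrist pictures (about +1.3° from the world x axis) and lined the cap up with it beforehand. It slid over the pin with no force rise, so no turning under pressure was needed.

**Forces:** The disc, spacer and cap were each lowered until light contact, with at most about 15 N measured at the wrist, against the 30 N limit.

**Last checks:**

| Part | Height check (wrist camera) | Distance from spindle axis |
|---|---|---|
| Disc | plate top at 81.4 mm, expected 82 mm | about 1.1 mm |
| Spacer | top at 123.1 mm, expected 124 mm | about 0.4 mm |
| Cap | grip top at 173.1 mm, expected 174 mm; home by the feel of the contact as well | about 1 mm |

- **Level and released:** The cap's grip was level within 0.015 rad. The gripper was clear of all the parts.
- **Other things on the table:** The arm touched none of them as far as I could tell, but I did not measure their positions again at the end.
- **Checks that disagreed:**
  - Depth readings came out 0.6 to 1 mm low on every part.
  - Parts in the gripper appeared 1.3 to 1.7 mm off centre along the jaw direction, so I aligned each part to the spindle as seen by the wrist camera.
  - One edge fit of the seated disc failed, so I used the depth outline instead.

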